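Unscrew the stage's transport lock and slide the specimen home

TASK

The specimen stage is locked by its knurled ring: roll the ring anticlockwise (seen from above) with the tips of the shut fingers against its rim, without gripping it, until the lug on top of the ring has come round to the fixed pointer for the second time, and leave it lined up there. Then, again with the fingers shut, gently push the freed carriage by its upright bar, away from the bar's end of the stage, fully home against the end stop. Push and touch only: lift nothing, keep the dish in its seat on the carriage, leave the other things on the bench where they are, and finish with the robot clear of everything.

Things in the scene. Friction and masses are not known exactly. Their poses are not given: they have to be found in the camera images.
- stage_base: Fixed slide stage: base plate 260 x 110 x 12 mm (x -105 to +155 mm) with two low rails (tops at 26 mm). Origin on the worktop under the ring's axis; x axis = direction in which the carriage is pushed (within 0.45 rad of straight ahead of the robot), y to its left, z up. A dark bridge (30 mm along x, 118 along y, top 38 mm above the worktop) spans the rails at the origin and carries the ring.
- ring_centre (a point): On the ring's axis, half-way up its knurled rim, 51 mm above the worktop. Steel ring, 78 mm across the knurl (28 upright ribs), rim 42 to 60 mm above the worktop, free space for a finger all round. Highest at its middle: plunger stud, 67 mm, rising to 77 mm. Sits on a rubber bush: pushed sideways it gives 1 mm per 2.5 N (at most 4 mm) and springs back.
- lock_ring (a joint): Ring's turn in rad from tight (0), growing anticlockwise from above. Starts at 0.3 to 1.4; 12.57 = lug at the pointer for the second time; stops at 16.5. Friction 0.035 N m (1 N at the rim): a finger pressed on the rim with 4 to 10 N turns it by rolling along it; it stays where left. It does not rise, but draws a plunger out of the carriage, 5 mm a turn, which is free from about 1.6 turns.
- ring_lug (a point): Outer end of the small dark lug (20 x 6 x 4 mm, radial) on top of the ring, 35.5 mm from the ring's axis, 64.5 mm above the worktop; it turns with the ring.
- pointer (a point): Outer end of the small fixed steel pointer bar (25 x 6 mm, top 40 mm above the worktop) that sticks out of the bridge, 69 mm from the ring's axis on the stage's +y (left) side.
- push_face (a point): Centre of the push bar's rear face, the face to push: steel bar across the carriage, 54 mm wide, 10 thick, foot 22 and top 40 mm above the worktop, this point at 30 mm. Starts at stage x = -97 mm, home at -52 (45 mm of travel along stage +x, 4 to 7 N of friction, more at the start). The carriage is a loose 0.45 kg steel plate, 202 x 70 x 10 mm, between the rails; while locked it has 5 to 9 mm of play.
- stop_face (a point): Middle of the face of the fixed end stop, stage x = +145 mm, 20 mm above the worktop. The carriage's front edge meets it when home.
- dish_seat (a point): Centre of the round seat (rim 73 mm across, 4 mm high) on the carriage, on its plate top, 62 mm ahead of the plunger hole. It moves with the carriage.
- dish: Closed petri dish, 62 mm across, 13 mm high, loose in the seat with about 2 mm of play; origin at the centre of its underside.
- dropper_a: Dropper bottle, brown, 30 mm across, 78 mm high, standing to the left of the stage; origin under its middle. Not to be disturbed.
- small_bottle: Plain white bottle, 20 mm across, 54 mm high, standing to the right of the stage; origin under its middle. Not to be disturbed.
- tape: Roll of tape lying flat, 100 mm across, 25 mm high, right of the stage, towards the robot; origin under its middle. Not to be disturbed.
Not all that is in view belongs to the job. There is more than one size of the part that bears push_face; the job needs the larger.

How it is judged:
On the way, in this order (a step that is already met when the one before it is completed fails the run):
1. the ring stands two full turns from tight, its lug at the pointer, and the carriage has not been pushed yet (value of joint lock_ring between 12.1464 and 12.9864 rad and x of push_face in the frame of stage_base below -0.087 m), for 0.2 s.
2. the carriage is home against the end stop (x of push_face in the frame of stage_base above -0.055 m), for 0.2 s.
At the end, for the whole second after the job is handed in: The ring is at two full turns from tight within 0.42 rad (24 degrees), the carriage is within 3 mm of the end stop, at rest and flat on its base, and the dish lies flat in its seat (within 7 mm of its centre) (value of joint lock_ring between 12.1464 and 12.9864 rad and x of push_face in the frame of stage_base above -0.055 m and distance between dish and dish_seat below 0.007 m and z of push_face in the frame of stage_base below 0.033 m and linear speed of carriage below 0.01 m/s and angle between dish's own z axis and vertical below 0.1 rad); the robot touches nothing.
It fails at once if the ring is gripped: the grasp point is over the ring's middle (within 22 mm of its axis) while the fingers touch it (horizontal distance between the grasp point and ring_centre below 0.022 m and contact force between the fingers and stage_base above 0.5 N).
It fails at once if the push bar is gripped: the grasp point is at the bar itself, not behind it, while the fingers touch it (x of the grasp point in the frame of push_face between 0 and 0.015 m and y of the grasp point in the frame of push_face between -0.04 and 0.04 m and z of the grasp point in the frame of push_face below 0.03 m and contact force between the fingers and carriage above 0.5 N).
It fails at once if the carriage is lifted (4 mm), or the dish is lifted or thrown out of its seat (z of push_face in the frame of stage_base above 0.034 m or distance between dish and dish_seat above 0.012 m).
It fails at once if the ring or carriage is pushed with more than 40 N (contact force between the arm and stage_base above 40 N or contact force between the arm and carriage above 40 N).
It fails at once if a bottle or the tape is moved by more than 20 mm or tipped (distance of any of dropper_a, small_bottle, tape from where it was at the start of the episode above 0.02 m or angle between any of dropper_a, small_bottle, tape's own z axis and vertical above 0.3 rad).
It also fails if it takes over 72 s, if anything falls off the work surface, if the arm or the gripper's body presses on something with over 40 N, if the wrist force passes 120 N, or if a joint passes its speed limit or range.

ROBOT

A 6-joint arm with a two-finger parallel gripper is mounted at the origin on a cart in front of the work surface, level with it; the furniture and walls round the work are solid. World frame = base frame: x ahead of the robot, y to its left, z up, the work surface at z = 0. Lengths are in m, angles in rad, forces in N, time in s.
With the tool pointing down it reaches from about 0.375 to 0.9 m from the base axis. Payload 3.1 kg.
Tool frame: the origin (TCP) lies on the centre line of the jaws, within the pads' length; the fingertips stand 19 mm ahead of it and the grasp point (between the pads) is the TCP; z points along the fingers, y is the line along which they close (so a half turn about z gives the same grasp; the last joint's range is limited). The gripper opens to 85 mm and grips with 20 to 120 N. Pads are 22 mm wide; open, the fingers measure 114 mm over their backs; the gripper's body (76 mm by 85 mm) begins 54 mm behind the grasp point. The pads swing forward as they close: fully open they stand 13 mm farther back than shut.
Start: joints at [1.087, 0.527, 1.433, -0, 1.181, -0.178], TCP at [0.188, 0.596, 0.222] pointing down, gripper open.
Joint ranges: [-3.08, 3.08], [-0.75, 2.2], [0.22, 2.44], [-1.43, 4.57], [0, 2.65], [-2.85, 2.85]. Speed limits (rad/s): [2.79, 2.79, 3.14, 3.14, 3.14, 3.14].

INTERFACE

Orientations are given as a unit quaternion [x, y, z, w].
In Python, from station import manip gives the robot as it stands.
- The arm moves only by the tool servo_tool, never from a script. Its argument "rows" is a list that holds one entry, the list of rows, each a list of 7 numbers: the turn, a rotation vector about the tool's x, y, z in degrees, then the shift along the tool's x, y, z in m, then the gripper command: -1 is shut, 1 is fully open, values between are in proportion. In form: [[[wx, wy, wz, tx, ty, tz, jaw], ...]]. A call has 1 to 8 rows; each row shifts and turns the commanded pose from where the row before left it, along the tool's axes as they then stand; what a row does not reach is not made up. A row lasts 1/12 s, in which the tool goes at most 41.7 mm and 7.16 degrees, less where a joint would pass 70% of its speed; a pose out of reach is approached as far as the arm can. A call is refused whole if a number of a shift passes 0.0417 or a number of a turn 7.16, either way. A call with a gripper value outside its range is refused whole. The fingers move at their own pace and stop on an object; "squeeze" is the grip in N (left out, the last holds). Time passes only in rows, so rows that do not move let the fingers close. It gives the time, the measured TCP pose, the force, the opening and the grip force at its end, in the units of the state.
- manip.sense(): the state, without advancing time (a new reading comes with each control period).
- manip.snapshot(name): name is "side" or "top" or "wrist"; returns the picture (400x640x3 uint8, blue, green, red); there is no depth.
- manip.camera_info(name): a dict with "K" (3x3 intrinsics, pixels), "camera_from_world" (4x4, takes a point from world to camera coordinates). Camera axes: x right, y down, z forward; pixel columns grow to the right and rows downward; lengths in m; the calibration is good to about 2 mm. The wrist camera is an equidistant fisheye: a pixel r from the principal point sees the ray r / f radians off the axis. A picture is of the moment at which its call begins: read the wrist's pose just before it. camera_info takes no time and is no camera call; for the wrist camera it gives the pose at the moment of the call.
- manip.sign_off(): hands the job in; it is judged then, once.
The state is a dict: "t": time; "q": joint angles; "qd": joint speeds; "tau": joint torques, N m; "tcp_pos": TCP position; "tool_rot": TCP orientation; "force": force on the tool from outside, world axes, zero at the start; "ft_torque": the same for the moment, N m; "finger_gap": opening from 0.0 (shut) to 1.0 (fully open); "gripper_force": force on a finger pad.
Only numpy, scipy, OpenCV 4.12 (cv2) and the standard library are available. Lean on these libraries where they do the work, as an engineer would, in place of code of your own. Each camera call takes 0.05 s, during which the arm holds its last target. There are 200 camera calls.

## Working session

There is one attempt and no reset: what is moved stays moved. The work goes in short steps, Python scripts to look and compute and a tool call to move; the robot and the scene stay as the last step left them, time stands still between calls to the robot, and variables do not carry over. Pictures are saved under pics/ and viewed, at most 10 in all, crops included, and the job is handed in when it is done.

Besides the shell and the picture viewer there is one more tool, called after ">>>" as name(argument=value, ...), one argument or row to a line, values as JSON. servo_tool: Moves the arm, as the interface text tells. Its arguments: {"type":"object","properties":{"rows":{"type":"array","items":{"type":"array","items":{"type":"array","items":{"type":"number"}}}},"squeeze":{"type":"number"}},"required":["rows"]}

```bash
mkdir -p pics; ls
python3 - <<'E'
from station import manip
import cv2,numpy as np
s=manip.sense();print({k:np.round(v,3).tolist() for k,v in s.items()})
for n in ["top","side"]:
    cv2.imwrite(f"pics/{n}0.png",manip.snapshot(n))
    c=manip.camera_info(n);print(n,np.round(c["K"],1).tolist(),np.round(c["camera_from_world"],3).tolist())
E
```

```text
pics
{'t': 0.0, 'q': [1.088, 0.528, 1.434, -0.0, 1.181, -0.178], 'qd': [-0.001, 0.0, -0.0, 0.0, -0.001, -0.001], 'tau': [-0.001, -44.235, -17.803, -0.0, 0.008, -0.0], 'tcp_pos': [0.187, 0.596, 0.221], 'tool_rot': [0.152, 0.988, -0.001, -0.0], 'force': [-0.251, -0.003, -0.348], 'ft_torque': [-0.06, -0.004, 0.002], 'gripper_force': 0.0, 'finger_gap': 1.002}
top [[389.1, 0.0, 317.0], [0.0, 389.1, 198.8], [0.0, 0.0, 1.0]] [[0.022, -1.0, -0.006, 0.004], [-0.977, -0.02, -0.213, 0.582], [0.213, 0.01, -0.977, 0.862], [0.0, 0.0, 0.0, 1.0]]
side [[500.8, 0.0, 318.1], [0.0, 500.8, 200.0], [0.0, 0.0, 1.0]] [[0.093, -0.996, -0.016, -0.035], [-0.779, -0.063, -0.624, 0.515], [0.62, 0.07, -0.781, 0.654], [0.0, 0.0, 0.0, 1.0]]
```

View pics/top0.png

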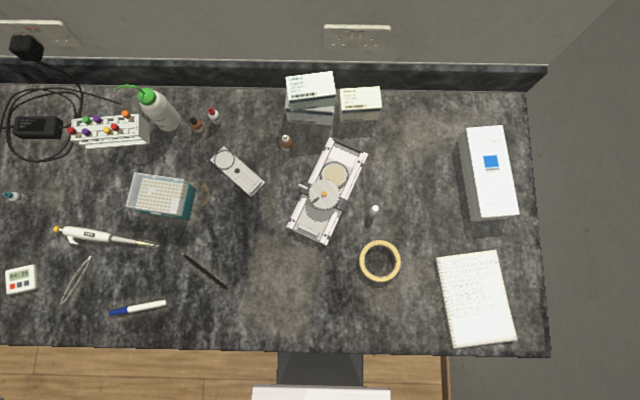

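View pics/side0.png

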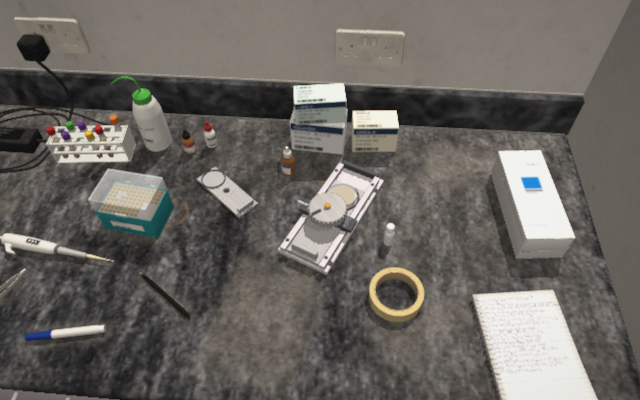

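Both views show the stage at the image centre: ring around top (323,194), side (327,208). The push bar is at the near end, with the dropper left of the stage and the white bottle and tape to the right. I'll enlarge that area.

Run:
```python
import cv2,numpy as np
t=cv2.imread("pics/top0.png")[125:255,270:415]; s=cv2.imread("pics/side0.png")[140:280,265:405]
a=cv2.resize(t,(0,0),fx=4,fy=4,interpolation=2)[:, :]
b=cv2.resize(s,(0,0),fx=4,fy=4,interpolation=2)
cv2.imwrite("pics/tc.png",a);cv2.imwrite("pics/sc.png",b)
```

```text
(no output)
```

View pics/tc.png

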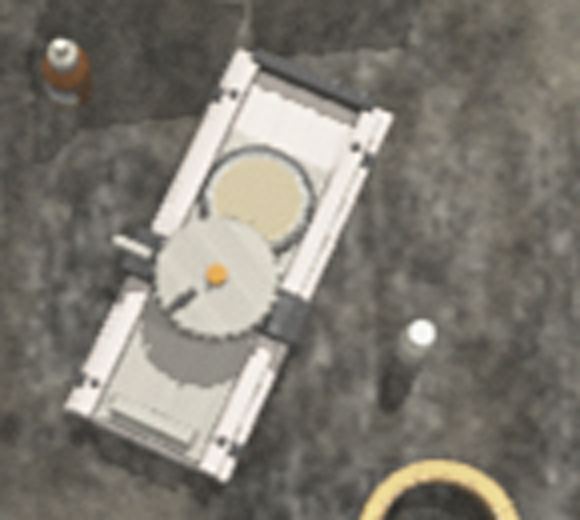

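View pics/sc.png

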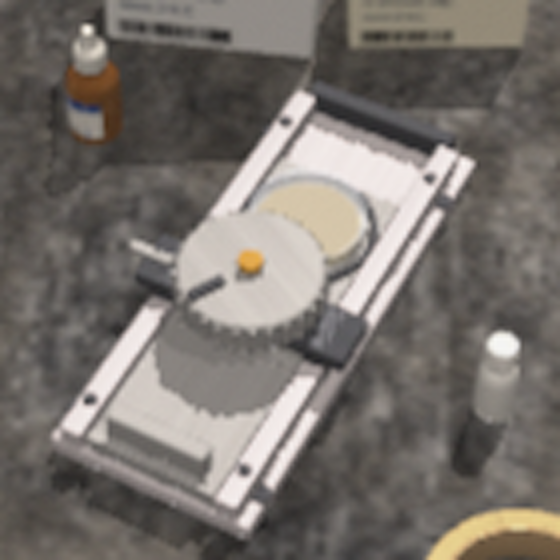

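Top crop (4x): stud (217,273), lug outer end (170,308), pointer tip (117,240), rail corners (68,408), (226,480), (243,52), (392,115). Side crop: stud (250,262), lug end (190,297), pointer tip (135,244). Next step is casting these to points.

```bash
cat > h.py <<'E'
from station import manip
import cv2,numpy as np
from scipy.spatial.transform import Rotation as R
O={"top":(270,125),"side":(265,140)}
def cast(n,px,z):
    c=manip.camera_info(n);K=np.array(c["K"]);T=np.array(c["camera_from_world"])
    d=T[:3,:3].T@np.linalg.solve(K,[px[0],px[1],1]);o=-T[:3,:3].T@T[:3,3]
    return (o+d*(z-o[2])/d[2])
def crop(n,uv,z): return cast(n,[(uv[i]+.5)/4-.5+O[n][i] for i in (0,1)],z)
E
python3 - <<'E'
from h import *
p=lambda l,v:print(l,np.round(v,4))
for n,L in {"top":dict(stud=(217,273,.076),ringtop=(219,277,.06),lug=(170,308,.0645),pointer=(117,240,.04),nl=(68,408,.026),nr=(226,480,.026),fl=(243,52,.026),fr=(392,115,.026),dropper=(62,48,.078),bottle=(421,333,.054),barL=(110,402,.04),barR=(197,437,.04)),
"side":dict(stud=(250,258,.076),lug=(190,297,.0645),pointer=(132,243,.04),nl=(55,437,.026),nr=(243,533,.026),fl=(303,95,.026),fr=(473,160,.026),dropper=(87,30,.078),bottle=(503,342,.054),barL=(108,413,.04),barR=(210,462,.04))}.items():
    D={k:crop(n,v[:2],v[2]) for k,v in L.items()}
    print(n)
    for k,v in D.items(): p(k,v)
    a=D["fl"]+D["fr"]-D["nl"]-D["nr"];th=np.arctan2(a[1],a[0]);print("yaw",th)
    b=D["barR"]-D["barL"];print("yaw bar",np.arctan2(b[0],-b[1]), np.linalg.norm(b))
    q=D["pointer"]-D["stud"];print("yaw ptr",np.arctan2(-q[0],q[1]),np.hypot(*q[:2]))
    c=(D["fl"]+D["fr"]+D["nl"]+D["nr"])/4;p("centre from corners",c-.025*np.array([np.cos(th),np.sin(th),0]))
    l=D["lug"]-D["stud"];print("lug angle rel +y",np.arctan2(l[1],l[0])-th-np.pi/2,np.hypot(*l[:2]))
E
```

```text
top
stud [0.5937 0.     0.076 ]
ringtop [ 0.595  -0.0013  0.06  ]
lug [0.5745 0.0274 0.0645]
pointer [0.6217 0.0616 0.04  ]
nl [0.5191 0.0889 0.026 ]
nr [ 0.4773 -0.008   0.026 ]
fl [ 0.7511 -0.0144  0.026 ]
fr [ 0.7106 -0.1095  0.026 ]
dropper [0.7313 0.0964 0.078 ]
bottle [ 0.5645 -0.1225  0.054 ]
barL [0.5212 0.0626 0.04  ]
barR [0.5012 0.0099 0.04  ]
yaw -0.414635707704807
yaw bar -0.36298701281413814 0.05635613367962559
yaw ptr -0.42735074594353917 0.06760910709186725
centre from corners [ 0.5916 -0.0007  0.026 ]
lug angle rel +y 1.0253095606815634 0.033407848725705555
side
stud [0.5905 0.0012 0.076 ]
lug [0.5735 0.0287 0.0645]
pointer [0.6235 0.0639 0.04  ]
nl [0.5136 0.0886 0.026 ]
nr [ 0.4686 -0.0055  0.026 ]
fl [ 0.745  -0.0152  0.026 ]
fr [ 0.7052 -0.1082  0.026 ]
dropper [0.7344 0.0992 0.078 ]
bottle [ 0.5667 -0.1218  0.054 ]
barL [0.5201 0.0631 0.04  ]
barR [0.4969 0.0122 0.04  ]
yaw -0.4155286148048797
yaw bar -0.42871367577644515 0.05585734365866606
yaw ptr -0.4844131951520369 0.07086460566873909
centre from corners [0.5852 0.     0.026 ]
lug angle rel +y 0.9700982393774118 0.03237845888934934
```

Ring centre is about (0.592, 0.0005), stage yaw −0.415 and ring angle about 1.0, so about 11.57 rad (663°) remain. I'll orbit the shut fingers round the rim with a flat side facing the centre, in three passes. First the approach, with the fingers closing on the way.

>>> servo_tool(
  rows=[
    [[0, 0, 0, -0.0237, -0.0222, 0, -1], [0, 0, 0, -0.0237, -0.0222, 0, -1], [0, 0, 0, -0.0237, -0.0222, 0, -1], [0, 0, 0, -0.0237, -0.0222, 0, -1], [0, 0, 0, -0.0237, -0.0222, 0, -1], [0, 0, 0, -0.0237, -0.0222, 0, -1], [0, 0, 0, -0.0237, -0.0222, 0, -1], [0, 0, 0, -0.0237, -0.0222, 0, -1]],
  ],
  squeeze=60,
)

```text
t: 0.77
tcp_pos: [0.3153, 0.3683, 0.2219]
tool_rot: [0.152, 0.988, -0.0, -0.0]
force: [1.0, 1.0, 0.0]
finger_gap: -0.0
gripper_force: 0.0
```

>>> servo_tool(
  rows=[
    [[0, 0, 0, -0.0237, -0.0222, 0, -1], [0, 0, 0, -0.0237, -0.0222, 0, -1], [0, 0, 0, -0.0237, -0.0222, 0, -1], [0, 0, 0, -0.0237, -0.0222, 0, -1], [0, 0, 0, -0.0237, -0.0222, 0, -1], [0, 0, 0, -0.0237, -0.0222, 0, -1], [0, 0, 0, -0.0237, -0.0222, 0, -1], [0, 0, 0, -0.0237, -0.0222, 0, -1]],
  ],
)

```text
t: 1.43
tcp_pos: [0.4429, 0.142, 0.2219]
tool_rot: [0.152, 0.988, -0.0, -0.0]
force: [0.6, 0.3, -0.3]
finger_gap: -0.003
gripper_force: 0.0
```

>>> servo_tool(
  rows=[
    [[0, 0, 0, -0.0237, -0.0222, 0, -1], [0, 0, 0, -0.0237, -0.0222, 0, -1], [0, 0, 0, -0.0237, -0.0222, 0, -1], [0, 0, 0, -0.0237, -0.0222, 0, -1], [0, 0, 0, 0, 0, 0, -1], [0, 0, 0, 0, 0, 0, -1]],
  ],
)

```text
t: 1.93
tcp_pos: [0.507, 0.0289, 0.2217]
tool_rot: [0.153, 0.988, 0.0, -0.0]
force: [-0.1, 0.7, -0.9]
finger_gap: -0.002
gripper_force: 0.0
```

>>> servo_tool(
  rows=[
    [[0, 0, 7, 0, 0.005, 0, -1], [0, 0, 7, 0, 0.005, 0, -1], [0, 0, 7, 0, 0.005, 0, -1], [0, 0, 7, 0, 0.005, 0, -1], [0, 0, 7, 0, 0.005, 0, -1], [0, 0, 7, 0, 0.005, 0, -1], [0, 0, 0, 0, 0, 0, -1], [0, 0, 0, 0, 0, 0, -1]],
  ],
)

```text
t: 2.6
tcp_pos: [0.5223, 0.0556, 0.2219]
tool_rot: [0.494, 0.87, -0.0, -0.001]
force: [0.7, 0.6, -0.5]
finger_gap: 0.005
gripper_force: 0.0
```

>>> servo_tool(
  rows=[
    [[0, 0, 7, 0, 0, 0, -1], [0, 0, 7, 0, 0, 0, -1], [0, 0, 7, 0, 0, 0, -1], [0, 0, 7, 0, 0, 0, -1], [0, 0, 7, 0, 0, 0, -1], [0, 0, 7, 0, 0, 0, -1], [0, 0, 7, 0, 0, 0, -1], [0, 0, 7, 0, 0, 0, -1]],
  ],
)

```text
t: 3.27
tcp_pos: [0.5223, 0.0548, 0.222]
tool_rot: [0.846, 0.533, -0.0, -0.0]
force: [0.7, -0.4, 0.0]
finger_gap: 0.002
gripper_force: 0.0
```

>>> servo_tool(
  rows=[
    [[0, 0, 7, 0, 0, 0, -1], [0, 0, 7, 0, 0, 0, -1], [0, 0, 7, 0, 0, 0, -1], [0, 0, 7, 0, 0, 0, -1], [0, 0, 7, 0, 0, 0, -1], [0, 0, 7, 0, 0, 0, -1], [0, 0, 7, 0, 0, 0, -1], [0, 0, 7, 0, 0, 0, -1]],
  ],
)

```text
t: 3.93
tcp_pos: [0.5223, 0.0548, 0.222]
tool_rot: [0.997, 0.073, -0.001, -0.0]
force: [0.1, 0.6, 0.6]
finger_gap: 0.001
gripper_force: 0.0
```

>>> servo_tool(
  rows=[
    [[0, 0, 7, 0, 0, 0, -1], [0, 0, 7, 0, 0, 0, -1], [0, 0, 7, 0, 0, 0, -1], [0, 0, 7, 0, 0, 0, -1], [0, 0, 0, 0, 0, 0, -1], [0, 0, 0, 0, 0, 0, -1], [0, 0, 0, 0, 0, 0, -1], [0, 0, 0, 0, 0, 0, -1]],
  ],
)

```text
t: 4.6
tcp_pos: [0.523, 0.0546, 0.2221]
tool_rot: [0.986, -0.168, -0.0, 0.0]
force: [0.0, -0.3, 0.0]
finger_gap: -0.002
gripper_force: 0.0
```

```bash
cat >> h.py <<'E'
C=np.array([.592,.0005])
def st(target=None,z=None):
    s=manip.sense();Rm=R.from_quat(s["tool_rot"]).as_matrix();p=np.array(s["tcp_pos"])
    d=p[:2]-C;F=np.array(s["force"]);u=d/np.hypot(*d)
    print("t",s["t"],"p",p.round(4),"psi",np.degrees(np.arctan2(Rm[1,1],Rm[0,1])).round(1),"xyaw",np.degrees(np.arctan2(Rm[1,0],Rm[0,0])).round(1),"alpha",np.degrees(np.arctan2(d[1],d[0])).round(1),"rho",np.hypot(*d).round(4),"Frad",(F[:2]@u).round(2),"Ftan",(F[1]*u[0]-F[0]*u[1]).round(2),"F",F.round(1),"q6",np.round(s["q"][5],2))
    if target is not None:
        w=np.array([*target,z])-p;print("tool shift",(Rm.T@w).round(4))
def pol(rho,a): return C+rho*np.array([np.cos(np.radians(a)),np.sin(np.radians(a))])
E
python3 -c "
from h import *
st(pol(.065,160),.066)"
```

```text
t 4.6 p [0.523  0.0546 0.2221] psi -109.3 xyaw -19.3 alpha 141.9 rho 0.0876 Frad -0.17 Ftan 0.21 F [ 0.  -0.3  0. ] q6 1.8
tool shift [0.018  0.0274 0.1561]
```

>>> servo_tool(
  rows=[
    [[0, 0, 0, 0.006, 0.0091, 0, -1], [0, 0, 0, 0.006, 0.0091, 0.01, -1], [0, 0, 0, 0.006, 0.0091, 0.02, -1], [0, 0, 0, 0, 0, 0.035, -1], [0, 0, 0, 0, 0, 0.035, -1], [0, 0, 0, 0, 0, 0.035, -1], [0, 0, 0, 0, 0, 0.015, -1], [0, 0, 0, 0, 0, 0.006, -1]],
  ],
)

```text
t: 5.27
tcp_pos: [0.5289, 0.0218, 0.0624]
tool_rot: [0.986, -0.169, -0.003, 0.0]
force: [-1.0, -0.6, 0.4]
finger_gap: 0.0
gripper_force: 0.0
```

>>> servo_tool(
  rows=[
    [[0, 0, 0, 0.004, 0, 0, -1], [0, 0, 0, 0.004, 0, 0, -1], [0, 0, 0, 0.003, 0, 0, -1], [0, 0, 0, 0.002, 0, 0, -1], [0, 0, 0, 0.001, 0, 0, -1], [0, 0, 0, 0, 0, 0, -1], [0, 0, 0, 0, 0, 0, -1]],
  ],
)

```text
t: 5.85
tcp_pos: [0.5446, 0.0181, 0.0668]
tool_rot: [0.986, -0.169, 0.001, 0.0]
force: [0.8, -1.4, -0.0]
finger_gap: -0.0
gripper_force: 0.0
```

```bash
python3 -c "
from h import *
st(pol(.0475,160.7),.066)
cv2.imwrite('pics/s1.png',cv2.resize(manip.snapshot('side')[100:280,230:430],(0,0),fx=3,fy=3,interpolation=2))"
```

```text
t 5.85 p [0.5446 0.0181 0.0668] psi -109.5 xyaw -19.5 alpha 159.7 rho 0.0506 Frad -1.27 Ftan 1.02 F [ 0.8 -1.4 -0. ] q6 1.74
tool shift [0.003  0.0009 0.0008]
```

View pics/s1.png

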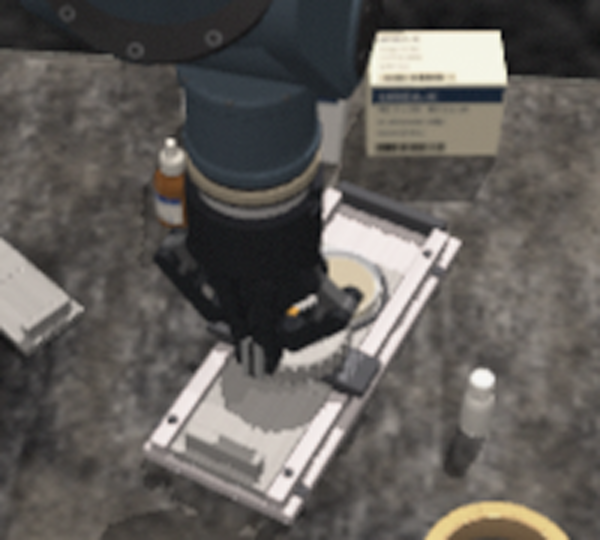

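The picture shows the shut tips standing beside the rim near (262,365), with the linkage clear above the ring. Pressing in now.

>>> servo_tool(
  rows=[
    [[0, 0, 0, 0.001, 0, 0, -1], [0, 0, 0, 0.001, 0, 0, -1], [0, 0, 0, 0, 0, 0, -1], [0, 0, 0, 0, 0, 0, -1], [0, 0, 0, 0, 0, 0, -1]],
  ],
)

```text
t: 6.32
tcp_pos: [0.5462, 0.0174, 0.0661]
tool_rot: [0.986, -0.169, -0.0, 0.0]
force: [-0.3, 1.2, -0.0]
finger_gap: -0.003
gripper_force: 0.0
```

```bash
python3 -c "
from h import *
st()"
```

```text
t 6.3167 p [0.5462 0.0174 0.0661] psi -109.5 xyaw -19.5 alpha 159.8 rho 0.0489 Frad 0.68 Ftan -1.07 F [-0.3  1.2 -0. ] q6 1.74
```

>>> servo_tool(
  rows=[
    [[0, 0, 0, 0.001, 0, 0, -1], [0, 0, 0, 0, 0, 0, -1], [0, 0, 0, 0, 0, 0, -1], [0, 0, 0, 0, 0, 0, -1]],
  ],
)

```text
t: 6.65
tcp_pos: [0.5472, 0.017, 0.0661]
tool_rot: [0.986, -0.169, 0.0, -0.0]
force: [0.4, 0.1, 0.2]
finger_gap: -0.0
gripper_force: 0.0
```

```bash
python3 -c "
from h import *
st()"
```

```text
t 6.65 p [0.5472 0.017  0.0661] psi -109.5 xyaw -19.5 alpha 159.7 rho 0.0478 Frad -0.31 Ftan -0.21 F [0.4 0.1 0.2] q6 1.74
```

>>> servo_tool(
  rows=[
    [[0, 0, 0, 0.001, 0, 0, -1], [0, 0, 0, 0.001, 0, 0, -1], [0, 0, 0, 0, 0, 0, -1], [0, 0, 0, 0, 0, 0, -1]],
  ],
)

```text
t: 6.98
tcp_pos: [0.5492, 0.0163, 0.0661]
tool_rot: [0.986, -0.169, 0.0, 0.0]
force: [-0.5, 0.2, 0.2]
finger_gap: 0.004
gripper_force: 0.0
```

```bash
python3 -c "
from h import *
st()"
```

```text
t 6.9833 p [0.5492 0.0163 0.0661] psi -109.5 xyaw -19.5 alpha 159.7 rho 0.0457 Frad 0.51 Ftan -0.06 F [-0.5  0.2  0.2] q6 1.74
```

>>> servo_tool(
  rows=[
    [[0, 0, 0, 0.001, 0, 0, -1], [0, 0, 0, 0.001, 0, 0, -1], [0, 0, 0, 0, 0, 0, -1], [0, 0, 0, 0, 0, 0, -1]],
  ],
)

```text
t: 7.32
tcp_pos: [0.551, 0.0157, 0.0661]
tool_rot: [0.986, -0.169, 0.0, 0.0]
force: [0.2, 0.2, -0.7]
finger_gap: -0.0
gripper_force: 0.0
```

```bash
python3 -c "
from h import *
st()"
```

```text
t 7.3167 p [0.551  0.0157 0.0661] psi -109.5 xyaw -19.5 alpha 159.7 rho 0.0437 Frad -0.14 Ftan -0.3 F [ 0.2  0.2 -0.7] q6 1.74
```

No contact yet, so I'll look from near.

```bash
python3 -c "
from h import *
s=cv2.resize(manip.snapshot('side')[165:245,275:375],(0,0),fx=4,fy=4,interpolation=2)
w=cv2.resize(manip.snapshot('wrist'),(0,0),fx=.6,fy=.6)
im=np.zeros((600,400,3),np.uint8);im[:320]=s;im[330:570,:384]=w
cv2.imwrite('pics/s2.png',im)"
```

```text
(no output)
```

View pics/s2.png

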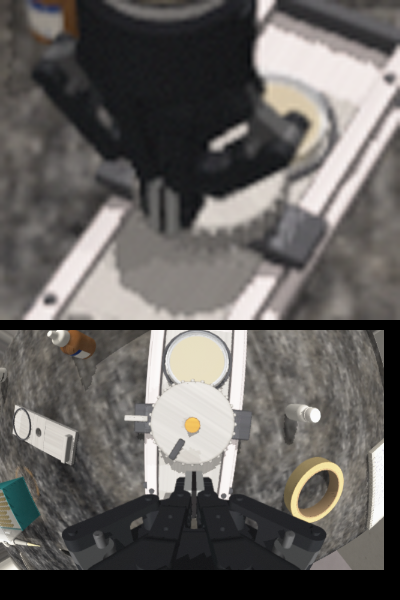

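The wrist view shows the stud at about (192,425), the rim edge at (193,465) and the fingertips just at the rim. I'll cast the ring centre from the wrist view as a check.

```bash
cat >> h.py <<'E'
def wcast(px,z):
    c=manip.camera_info("wrist");K=np.array(c["K"]);T=np.array(c["camera_from_world"])
    v=(np.array(px)-K[:2,2])/K[0,0];r=np.hypot(*v)
    d=np.array([*(v/r*np.sin(r)),np.cos(r)]);d=T[:3,:3].T@d;o=-T[:3,:3].T@T[:3,3]
    return o+d*(z-o[2])/d[2]
E
python3 - <<'E'
from h import *
w=manip.snapshot('wrist');h=cv2.cvtColor(w,cv2.COLOR_BGR2HSV)
m=cv2.inRange(h,(10,140,120),(30,255,255));m[:, :250]=0;m[:,390:]=0;m[230:]=0;m[:110]=0
ys,xs=np.nonzero(m);c=(xs.mean(),ys.mean());print(c,len(xs),wcast(c,.075))
for p,z in [((320,225),.06),((320,90),.06),((247,158),.06),((393,158),.06),((290,198),.0645),((207,146),.04)]: print(p,wcast(p,z).round(4))
cv2.imwrite('pics/w3.png',cv2.resize(w[70:270,220:430],(0,0),fx=2.8,fy=2.8,interpolation=2))
E
```

```text
(np.float64(320.284140969163), np.float64(157.80396475770925)) 454 [0.59604516 0.00184434 0.075     ]
(320, 225) [0.56  0.015 0.06 ]
(320, 90) [ 0.627  -0.0089  0.06  ]
(247, 158) [0.6074 0.0386 0.06  ]
(393, 158) [ 0.5819 -0.0331  0.06  ]
(290, 198) [0.5805 0.024  0.0645]
(207, 146) [0.6225 0.0651 0.04  ]
```

View pics/w3.png

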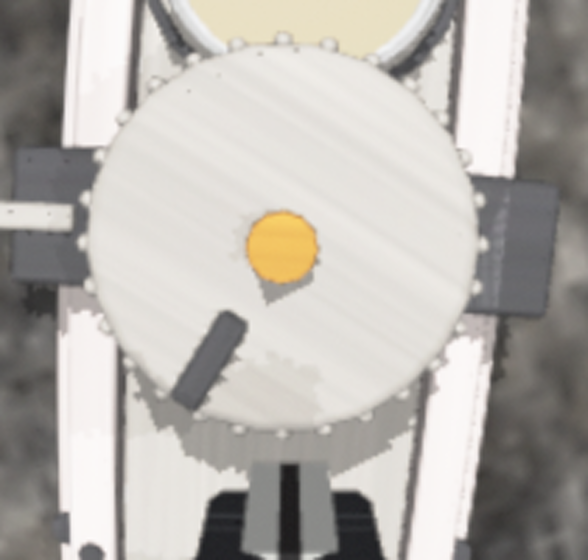

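Run:
```python
from h import *
C=np.array([.595,.0015])
for p,z in [((320,235),.047),((320,235),.06),((320,225),.051),((320,224.6),.06)]:
    w=wcast(p,z);s=manip.sense();print(p,z,w.round(4),"from tcp",np.hypot(*(w[:2]-s["tcp_pos"][:2])).round(4),"from C",np.hypot(*(w[:2]-C)).round(4))
c=manip.camera_info("wrist")["camera_from_world"];c=np.array(c);print(-c[:3,:3].T@c[:3,3])
```

```text
(320, 235) 0.047 [0.5497 0.0188 0.047 ] from tcp 0.0033 from C 0.0484
(320, 235) 0.06 [0.5546 0.0169 0.06  ] from tcp 0.0039 from C 0.0433
(320, 225) 0.051 [0.557  0.0161 0.051 ] from tcp 0.0062 from C 0.0407
(320, 224.6) 0.06 [0.5603 0.0149 0.06  ] from tcp 0.0094 from C 0.0372
[ 0.61298533 -0.00551164  0.21773767]
```

```bash
sed -i 's/^C=.*/C=np.array([.595,.0015])/' h.py; python3 -c "
from h import *
st()"
```

```text
t 7.4667 p [0.5508 0.0157 0.0661] psi -109.5 xyaw -19.5 alpha 162.2 rho 0.0464 Frad -0.56 Ftan 0.45 F [ 0.4 -0.6  1.2] q6 1.74
```

>>> servo_tool(
  rows=[
    [[0, 0, 0, 0.001, 0, 0, -1], [0, 0, 0, 0.001, 0, 0, -1], [0, 0, 0, 0, 0, 0, -1], [0, 0, 0, 0, 0, 0, -1]],
  ],
)

```text
t: 7.8
tcp_pos: [0.553, 0.015, 0.0662]
tool_rot: [0.986, -0.169, 0.0, 0.0]
force: [-0.1, 0.2, -0.5]
finger_gap: -0.0
gripper_force: 0.0
```

```bash
python3 -c "
from h import *
st()"
```

```text
t 7.8 p [0.553  0.015  0.0662] psi -109.5 xyaw -19.5 alpha 162.2 rho 0.0442 Frad 0.15 Ftan -0.17 F [-0.1  0.2 -0.5] q6 1.74
```

>>> servo_tool(
  rows=[
    [[0, 0, 0, 0.001, 0, 0, -1], [0, 0, 0, 0.001, 0, 0, -1], [0, 0, 0, 0, 0, 0, -1], [0, 0, 0, 0, 0, 0, -1]],
  ],
)

```text
t: 8.13
tcp_pos: [0.5548, 0.0143, 0.0661]
tool_rot: [0.986, -0.169, 0.0, 0.0]
force: [-0.0, -0.3, -0.1]
finger_gap: -0.002
gripper_force: 0.0
```

```bash
python3 -c "
from h import *
st()"
```

```text
t 8.1333 p [0.5548 0.0143 0.0661] psi -109.5 xyaw -19.5 alpha 162.3 rho 0.0422 Frad -0.08 Ftan 0.33 F [-0.  -0.3 -0.1] q6 1.74
```

>>> servo_tool(
  rows=[
    [[0, 0, 0, 0.001, 0, 0, -1], [0, 0, 0, 0, 0, 0, -1], [0, 0, 0, 0, 0, 0, -1]],
  ],
)

```text
t: 8.38
tcp_pos: [0.5557, 0.014, 0.0661]
tool_rot: [0.986, -0.169, 0.0, 0.0]
force: [-0.2, 0.3, 0.0]
finger_gap: 0.0
gripper_force: 0.0
```

>>> servo_tool(
  rows=[
    [[0, 0, 0, 0.001, 0, 0, -1], [0, 0, 0, 0, 0, 0, -1], [0, 0, 0, 0, 0, 0, -1]],
  ],
)

```text
t: 8.63
tcp_pos: [0.5567, 0.0137, 0.0661]
tool_rot: [0.986, -0.169, 0.0, 0.0]
force: [0.1, -0.0, -0.2]
finger_gap: 0.003
gripper_force: 0.0
```

```bash
python3 -c "
from h import *
st()
w=manip.snapshot('wrist')
cv2.imwrite('pics/w4.png',cv2.resize(w[190:270,260:380],(0,0),fx=4,fy=4,interpolation=2))"
```

```text
t 8.6333 p [0.5567 0.0137 0.0661] psi -109.5 xyaw -19.5 alpha 162.4 rho 0.0402 Frad -0.12 Ftan -0.03 F [ 0.1 -0.  -0.2] q6 1.73
```

View pics/w4.png

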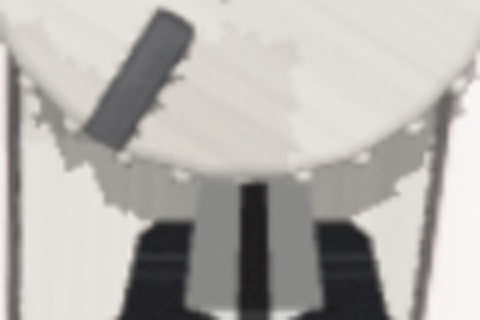

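The tips' front face now appears right at the rim (240,180). I'll keep creeping in.

>>> servo_tool(
  rows=[
    [[0, 0, 0, 0.001, 0, 0, -1], [0, 0, 0, 0, 0, 0, -1], [0, 0, 0, 0, 0, 0, -1]],
  ],
)

```text
t: 8.93
tcp_pos: [0.5576, 0.0134, 0.0661]
tool_rot: [0.986, -0.169, 0.0, -0.0]
force: [-1.0, -0.4, 0.4]
finger_gap: -0.001
gripper_force: 0.0
```

>>> servo_tool(
  rows=[
    [[0, 0, 0, 0.001, 0, 0, -1], [0, 0, 0, 0, 0, 0, -1], [0, 0, 0, 0, 0, 0, -1]],
  ],
)

```text
t: 9.18
tcp_pos: [0.5586, 0.013, 0.0661]
tool_rot: [0.986, -0.169, 0.0, 0.0]
force: [-0.5, -0.3, -0.5]
finger_gap: -0.001
gripper_force: 0.0
```

```bash
python3 -c "
from h import *
st()"
```

```text
t 9.1833 p [0.5586 0.013  0.0661] psi -109.5 xyaw -19.5 alpha 162.5 rho 0.0382 Frad 0.36 Ftan 0.4 F [-0.5 -0.3 -0.5] q6 1.73
```

>>> servo_tool(
  rows=[
    [[0, 0, 0, 0.001, 0, 0, -1], [0, 0, 0, 0, 0, 0, -1], [0, 0, 0, 0, 0, 0, -1]],
  ],
)

```text
t: 9.43
tcp_pos: [0.5595, 0.0127, 0.0661]
tool_rot: [0.986, -0.169, 0.0, 0.0]
force: [0.0, -0.9, -1.0]
finger_gap: -0.003
gripper_force: 0.0
```

Run:
```python
from h import *
st()
w=manip.snapshot('wrist');h=cv2.cvtColor(w,cv2.COLOR_BGR2HSV)
m=cv2.inRange(h,(10,140,120),(30,255,255));m[:, :250]=0;m[:,390:]=0;m[230:]=0;m[:110]=0
ys,xs=np.nonzero(m);c=(xs.mean(),ys.mean());print(c,wcast(c,.075))
s=cv2.resize(w[180:260,270:370],(0,0),fx=4,fy=4,interpolation=2)
t=cv2.resize(manip.snapshot('side')[165:245,275:375],(0,0),fx=4,fy=4,interpolation=2)
cv2.imwrite('pics/w5.png',np.hstack([s,t]))
```

```text
t 9.4333 p [0.5595 0.0127 0.0661] psi -109.5 xyaw -19.5 alpha 162.5 rho 0.0372 Frad -0.28 Ftan 0.85 F [ 0.  -0.9 -1. ] q6 1.73
(np.float64(320.40354767184033), np.float64(175.9068736141907)) [0.59652428 0.00163801 0.075     ]
```

View pics/w5.png

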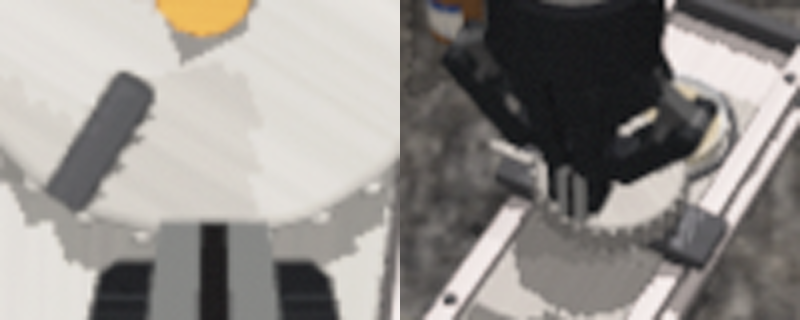

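The side view shows the rim's ribs below the fingertips, so the tips are above the ring rather than beside it. I'll work out the real tip height from both views.

Run:
```python
from h import *
s=manip.sense();p=np.array(s["tcp_pos"]);Rm=R.from_quat(s["tool_rot"]).as_matrix()
for z in (.045,.05,.055,.06,.065,.07):
    print(z,"side",(Rm.T@(cast("side",(317.5,218.5),z)-p)).round(4)[:2],"wrist",(Rm.T@(wcast((320,235.5),z)-p)).round(4)[:2])
```

```text
0.045 side [ 0.0151 -0.012 ] wrist [-0.0032 -0.0025]
0.05 side [ 0.0118 -0.0104] wrist [-0.0012 -0.0025]
0.055 side [ 0.0085 -0.0088] wrist [ 0.0008 -0.0024]
0.06 side [ 0.0052 -0.0072] wrist [ 0.0028 -0.0024]
0.065 side [ 0.0018 -0.0055] wrist [ 0.0048 -0.0023]
0.07 side [-0.0015 -0.0039] wrist [ 0.0068 -0.0023]
```

>>> servo_tool(
  rows=[
    [[0, 0, 0, -0.01, 0, 0, -1], [0, 0, 0, -0.01, 0, 0, -1], [0, 0, 0, -0.006, 0, 0, -1], [0, 0, 0, 0, 0, 0.008, -1], [0, 0, 0, 0, 0, 0.007, -1], [0, 0, 0, 0, 0, 0, -1], [0, 0, 0, 0, 0, 0, -1]],
  ],
)

```text
t: 10.12
tcp_pos: [0.5348, 0.0213, 0.0504]
tool_rot: [0.986, -0.169, -0.0, 0.0]
force: [0.5, 0.1, 0.0]
finger_gap: 0.002
gripper_force: 0.0
```

>>> servo_tool(
  rows=[
    [[0, 0, 0, 0.004, 0, 0, -1], [0, 0, 0, 0.004, 0, 0, -1], [0, 0, 0, 0.003, 0, 0, -1], [0, 0, 0, 0.002, 0, 0, -1], [0, 0, 0, 0.001, 0, 0, -1], [0, 0, 0, 0, 0, 0, -1], [0, 0, 0, 0, 0, 0, -1]],
  ],
)

```text
t: 10.7
tcp_pos: [0.5481, 0.0167, 0.0511]
tool_rot: [0.986, -0.169, -0.0, 0.0]
force: [-0.1, -1.4, 0.8]
finger_gap: -0.002
gripper_force: 0.0
```

```bash
python3 -c "
from h import *
st()"
```

```text
t 10.7 p [0.5481 0.0167 0.0511] psi -109.5 xyaw -19.5 alpha 162.1 rho 0.0493 Frad -0.3 Ftan 1.4 F [-0.1 -1.4  0.8] q6 1.74
```

>>> servo_tool(
  rows=[
    [[0, 0, 0, 0.001, 0, 0, -1], [0, 0, 0, 0.001, 0, 0, -1], [0, 0, 0, 0, 0, 0, -1], [0, 0, 0, 0, 0, 0, -1]],
  ],
)

```text
t: 11.03
tcp_pos: [0.55, 0.0161, 0.0511]
tool_rot: [0.986, -0.169, 0.0, -0.0]
force: [-0.2, 0.4, -0.3]
finger_gap: -0.001
gripper_force: 0.0
```

```bash
python3 -c "
from h import *
st()"
```

```text
t 11.0333 p [0.55   0.0161 0.0511] psi -109.5 xyaw -19.5 alpha 162.1 rho 0.0473 Frad 0.28 Ftan -0.34 F [-0.2  0.4 -0.3] q6 1.74
```

>>> servo_tool(
  rows=[
    [[0, 0, 0, 0.001, 0, 0, -1], [0, 0, 0, 0.001, 0, 0, -1], [0, 0, 0, 0, 0, 0, -1], [0, 0, 0, 0, 0, 0, -1]],
  ],
)

```text
t: 11.37
tcp_pos: [0.552, 0.0154, 0.0511]
tool_rot: [0.986, -0.169, 0.0, -0.0]
force: [-0.0, 0.1, -0.1]
finger_gap: -0.005
gripper_force: 0.0
```

>>> servo_tool(
  rows=[
    [[0, 0, 0, 0.001, 0, 0, -1], [0, 0, 0, 0.001, 0, 0, -1], [0, 0, 0, 0, 0, 0, -1], [0, 0, 0, 0, 0, 0, -1]],
  ],
)

```text
t: 11.7
tcp_pos: [0.5537, 0.0147, 0.0511]
tool_rot: [0.986, -0.169, -0.0, -0.0]
force: [-0.5, -0.4, 0.6]
finger_gap: -0.001
gripper_force: 0.2
```

Run:
```python
from h import *
st()
w=manip.snapshot('wrist');h=cv2.cvtColor(w,cv2.COLOR_BGR2HSV)
m=cv2.inRange(h,(10,140,120),(30,255,255));m[:, :250]=0;m[:,390:]=0;m[230:]=0;m[:110]=0
ys,xs=np.nonzero(m);c=(xs.mean(),ys.mean());print(c,wcast(c,.075))
print(w[205:250:2,312].tolist())
```

```text
t 11.7 p [0.5537 0.0147 0.0511] psi -109.5 xyaw -19.5 alpha 162.2 rho 0.0433 Frad 0.41 Ftan 0.5 F [-0.5 -0.4  0.6] q6 1.74
(np.float64(320.0639431616341), np.float64(168.73179396092362)) [0.59639202 0.00168984 0.075     ]
[[220, 225, 228], [218, 223, 226], [217, 222, 225], [207, 214, 218], [207, 214, 219], [207, 215, 218], [204, 212, 216], [201, 208, 212], [200, 207, 212], [200, 207, 213], [202, 209, 214], [200, 208, 213], [199, 207, 211], [197, 204, 210], [200, 207, 211], [163, 169, 170], [134, 136, 135], [133, 136, 136], [133, 135, 134], [135, 137, 136], [134, 136, 136], [134, 136, 135], [134, 136, 135]]
```

```bash
cat >> h.py <<'E'
def wproj(P):
    c=manip.camera_info("wrist");K=np.array(c["K"]);T=np.array(c["camera_from_world"])
    v=T[:3,:3]@P+T[:3,3];r=np.arctan2(np.hypot(v[0],v[1]),v[2]);return K[:2,2]+K[0,0]*r*v[:2]/np.hypot(v[0],v[1])
E
python3 - <<'E'
from h import *
C2=np.array([.5962,.0017]);s=manip.sense();p=np.array(s["tcp_pos"]);Rm=R.from_quat(s["tool_rot"]).as_matrix()
for z in (.042,.06): print("rim",z,wproj(np.array([*(C2-.039*Rm[:2,0]),z])).round(1))
for h in (0,.004,.008,.011):
    print(h,[wproj(p+Rm@[h,0,d]).round(1).tolist() for d in (.019,.01,0,-.01,-.02)])
E
```

```text
rim 0.042 [320.9 229.2]
rim 0.06 [320.7 241.8]
0 [[324.2, 231.8], [324.3, 237.5], [324.4, 244.6], [324.4, 252.5], [324.5, 261.3]]
0.004 [[324.2, 225.4], [324.3, 230.9], [324.4, 237.6], [324.5, 245.2], [324.5, 253.7]]
0.008 [[324.3, 218.9], [324.3, 224.1], [324.4, 230.6], [324.5, 237.8], [324.6, 245.9]]
0.011 [[324.3, 214.0], [324.3, 219.0], [324.4, 225.2], [324.5, 232.1], [324.6, 239.9]]
```

Both cameras put the tips about 15 mm behind the stated TCP, still above the rim. I'll back off, go down 14 mm more and touch again.

>>> servo_tool(
  rows=[
    [[0, 0, 0, -0.01, 0, 0, -1], [0, 0, 0, -0.01, 0, 0, -1], [0, 0, 0, 0, 0, 0, -1], [0, 0, 0, 0, 0, 0.007, -1], [0, 0, 0, 0, 0, 0.007, -1], [0, 0, 0, 0, 0, 0, -1], [0, 0, 0, 0, 0, 0, -1]],
  ],
)

```text
t: 12.33
tcp_pos: [0.5347, 0.0213, 0.0363]
tool_rot: [0.986, -0.169, -0.001, 0.0]
force: [0.3, 0.2, 0.2]
finger_gap: 0.002
gripper_force: 0.0
```

>>> servo_tool(
  rows=[
    [[0, 0, 0, 0.004, 0, 0, -1], [0, 0, 0, 0.004, 0, 0, -1], [0, 0, 0, 0.003, 0, 0, -1], [0, 0, 0, 0.001, 0, 0, -1], [0, 0, 0, 0, 0, 0, -1], [0, 0, 0, 0, 0, 0, -1]],
  ],
)

```text
t: 12.83
tcp_pos: [0.5463, 0.0173, 0.0372]
tool_rot: [0.986, -0.169, 0.0, -0.0]
force: [-0.1, -0.4, -0.7]
finger_gap: 0.006
gripper_force: 0.0
```

```bash
python3 -c "
from h import *
st()"
```

```text
t 12.8333 p [0.5463 0.0173 0.0372] psi -109.5 xyaw -19.5 alpha 162.0 rho 0.0512 Frad -0.06 Ftan 0.36 F [-0.1 -0.4 -0.7] q6 1.74
```

>>> servo_tool(
  rows=[
    [[0, 0, 0, 0.001, 0, 0, -1], [0, 0, 0, 0.001, 0, 0, -1], [0, 0, 0, 0, 0, 0, -1], [0, 0, 0, 0, 0, 0, -1]],
  ],
)

```text
t: 13.17
tcp_pos: [0.5477, 0.0168, 0.0371]
tool_rot: [0.986, -0.169, -0.0, -0.0]
force: [-1.1, 0.0, 0.9]
finger_gap: -0.002
gripper_force: 0.4
```

```bash
python3 -c "
from h import *
st()"
```

```text
t 13.1667 p [0.5477 0.0168 0.0371] psi -109.5 xyaw -19.5 alpha 162.0 rho 0.0497 Frad 1.03 Ftan 0.32 F [-1.1  0.   0.9] q6 1.74
```

Contact begins at ρ≈0.050, which is the rim plus 11 mm. Pressing 2 mm more.

>>> servo_tool(
  rows=[
    [[0, 0, 0, 0.001, 0, 0, -1], [0, 0, 0, 0.001, 0, 0, -1], [0, 0, 0, 0, 0, 0, -1], [0, 0, 0, 0, 0, 0, -1]],
  ],
)

```text
t: 13.5
tcp_pos: [0.5489, 0.0164, 0.037]
tool_rot: [0.986, -0.169, -0.001, -0.0]
force: [-4.2, 1.4, 2.7]
finger_gap: -0.002
gripper_force: 1.7
```

Run:
```python
from h import *
st()
c=manip.camera_info('wrist')
w=manip.snapshot('wrist');h=cv2.cvtColor(w,cv2.COLOR_BGR2HSV)
m=cv2.inRange(h,(10,140,120),(30,255,255));m[:, :250]=0;m[:,390:]=0;m[230:]=0;m[:110]=0
ys,xs=np.nonzero(m);c=(xs.mean(),ys.mean());print(c,wcast(c,.075))
# lug: dark pixels near the stud
g=w.max(2)<110;g[:,:230]=0;g[:,400:]=0
n,l,stt,cc=cv2.connectedComponentsWithStats(g.astype(np.uint8))
for i in range(1,n):
    if stt[i,4]>60: print(stt[i],cc[i].round(0),wcast(cc[i],.0645).round(4))
```

```text
t 13.5 p [0.5489 0.0164 0.037 ] psi -109.5 xyaw -19.5 alpha 162.1 rho 0.0484 Frad 4.42 Ftan -0.02 F [-4.2  1.4  2.7] q6 1.74
(np.float64(319.58683473389357), np.float64(158.9439775910364)) [0.59739552 0.00132596 0.075     ]
[230   0   9  88 326] [232.  33.] [0.6582 0.0176 0.0645]
[256   0  23  98 659] [265.  46.] [0.6473 0.0068 0.0645]
[369   0  30  99 500] [390.  55.] [ 0.6274 -0.039   0.0645]
[230 159   7  19  86] [232. 169.] [0.6049 0.0375 0.0645]
[272 187  33  43 588] [288. 208.] [0.581  0.0213 0.0645]
[  230   212   170   188 22507] [315. 332.] [0.5156 0.0334 0.0645]
```

>>> servo_tool(
  rows=[
    [[0, 0, 0, -0.004, 0, 0, -1], [0, 0, 0, 0, -0.0014, 0.003, -1], [0, 0, 0, 0.004, 0, 0, -1], [0, 0, 0, 0.001, 0, 0, -1], [0, 0, 0, 0, 0, 0, -1], [0, 0, 0, 0, 0, 0, -1], [0, 0, 0, 0, 0, 0, -1]],
  ],
)

```text
t: 14.13
tcp_pos: [0.5502, 0.0174, 0.0338]
tool_rot: [0.986, -0.169, -0.001, -0.0]
force: [-4.5, 2.3, 0.5]
finger_gap: -0.006
gripper_force: 2.6
```

```bash
python3 -c "
from h import *
st()"
```

```text
t 14.1333 p [0.5502 0.0174 0.0338] psi -109.5 xyaw -19.5 alpha 160.5 rho 0.0476 Frad 5.01 Ftan -0.7 F [-4.5  2.3  0.5] q6 1.74
```

>>> servo_tool(
  rows=[
    [[0, 0, -5, 0.0002, 0.0041, 0, -1], [0, 0, -5, 0.0002, 0.0041, 0, -1], [0, 0, -5, 0.0002, 0.0041, 0, -1], [0, 0, -5, 0.0002, 0.0041, 0, -1]],
  ],
)

```text
t: 14.47
tcp_pos: [0.5473, 0.001, 0.0338]
tool_rot: [1.0, 0.007, -0.001, -0.0]
force: [-4.9, 1.0, 1.5]
finger_gap: 0.005
gripper_force: 2.5
```

```bash
cat >> h.py <<'E'
def stud(show=True):
    st()
    w=manip.snapshot('wrist');h=cv2.cvtColor(w,cv2.COLOR_BGR2HSV)
    m=cv2.inRange(h,(10,140,120),(30,255,255));m[:,:250]=0;m[:,390:]=0;m[230:]=0;m[:110]=0
    ys,xs=np.nonzero(m);c=np.array([xs.mean(),ys.mean()]);S=wcast(c,.075)
    # lug: dark/grey pixels at radius 18..33 mm at height .0645 about the stud
    best=[]
    for a in range(0,360,2):
        v=[]
        for r in np.arange(.018,.034,.002):
            q=wproj(np.array([S[0]+r*np.cos(np.radians(a)),S[1]+r*np.sin(np.radians(a)),.0645])).round().astype(int)
            v.append(w[q[1],q[0]].max() if 0<=q[1]<400 and 0<=q[0]<640 else 255)
        best.append(np.mean(v))
    b=np.array(best);k=int(b.argmin());idx=[i%180 for i in range(k-6,k+7)];wt=np.clip(150-b[idx],0,None)
    a=2*(k+(wt*np.arange(-6,7)).sum()/wt.sum())
    print("stud",S.round(4),"lug yaw",round(a,1),"dark",b[k].round(),"ring angle mod 2pi from pointer",round(float(np.radians(a-90)+.415)%(2*np.pi),3))
E
python3 -c "
from h import *
stud()"
```

```text
t 14.4667 p [0.5473 0.001  0.0338] psi -89.2 xyaw 0.8 alpha -179.4 rho 0.0477 Frad 4.94 Ftan -1.05 F [-4.9  1.   1.5] q6 1.35
stud [0.5983 0.0014 0.075 ] lug yaw 149.5 dark 86.0 ring angle mod 2pi from pointer 1.454
```

The ring follows 1:1 with about 5 N radial. Continuing the pass.

>>> servo_tool(
  rows=[
    [[0, 0, -6, 0.00025, 0.0049, 0, -1], [0, 0, -6, 0.00025, 0.0049, 0, -1], [0, 0, -6, 0.00025, 0.0049, 0, -1], [0, 0, -6, 0.00025, 0.0049, 0, -1], [0, 0, -6, 0.00025, 0.0049, 0, -1], [0, 0, -6, 0.00025, 0.0049, 0, -1]],
  ],
)

```text
t: 15.02
tcp_pos: [0.5573, -0.0276, 0.0338]
tool_rot: [0.949, 0.316, -0.001, 0.0]
force: [-5.1, -2.0, 0.1]
finger_gap: 0.0
gripper_force: 2.3
```

```bash
python3 -c "
from h import *
stud()"
```

```text
t 15.0167 p [ 0.5573 -0.0276  0.0338] psi -53.1 xyaw 36.9 alpha -142.4 rho 0.0477 Frad 5.22 Ftan -1.56 F [-5.1 -2.   0.1] q6 0.68
stud [0.5987 0.003  0.075 ] lug yaw 185.9 dark 80.0 ring angle mod 2pi from pointer 2.089
```

>>> servo_tool(
  rows=[
    [[0, 0, -6, 0.00025, 0.0049, 0, -1], [0, 0, -6, 0.00025, 0.0049, 0, -1], [0, 0, -6, 0.00025, 0.0049, 0, -1], [0, 0, -6, 0.00025, 0.0049, 0, -1], [0, 0, -6, 0.00025, 0.0049, 0, -1], [0, 0, -6, 0.00025, 0.0049, 0, -1]],
  ],
)

```text
t: 15.57
tcp_pos: [0.5828, -0.0451, 0.034]
tool_rot: [0.805, 0.593, 0.0, 0.002]
force: [-1.7, -1.7, -1.7]
finger_gap: -0.002
gripper_force: 1.6
```

```bash
python3 -c "
from h import *
stud()"
```

```text
t 15.5667 p [ 0.5828 -0.0451  0.034 ] psi -17.2 xyaw 72.7 alpha -104.7 rho 0.0482 Frad 2.11 Ftan -1.16 F [-1.7 -1.7 -1.7] q6 0.04
stud [0.5974 0.0042 0.075 ] lug yaw 223.3 dark 75.0 ring angle mod 2pi from pointer 2.741
```

>>> servo_tool(
  rows=[
    [[0, 0, -6, 0.0006, 0.0049, 0, -1], [0, 0, -6, 0.0006, 0.0049, 0, -1], [0, 0, -6, 0.0005, 0.0049, 0, -1], [0, 0, -6, 0.0004, 0.0049, 0, -1], [0, 0, -6, 0.0003, 0.0049, 0, -1], [0, 0, -6, 0.0003, 0.0049, 0, -1]],
  ],
)

```text
t: 16.12
tcp_pos: [0.6131, -0.0435, 0.0343]
tool_rot: [0.583, 0.812, 0.0, 0.003]
force: [0.0, -2.5, -2.0]
finger_gap: 0.003
gripper_force: 1.3
```

```bash
python3 -c "
from h import *
stud()"
```

```text
t 16.1167 p [ 0.6131 -0.0435  0.0343] psi 18.6 xyaw 108.6 alpha -68.1 rho 0.0485 Frad 2.36 Ftan -0.91 F [ 0.  -2.5 -2. ] q6 -0.58
stud [0.5957 0.0047 0.075 ] lug yaw 261.8 dark 61.0 ring angle mod 2pi from pointer 3.414
```

>>> servo_tool(
  rows=[
    [[0, 0, -6, 0.00035, 0.0048, 0, -1], [0, 0, -6, 0.00035, 0.0048, 0, -1], [0, 0, -6, 0.0003, 0.0048, 0, -1], [0, 0, -6, 0.0003, 0.0048, 0, -1], [0, 0, -6, 0.0003, 0.0048, 0, -1], [0, 0, -6, 0.0003, 0.0048, 0, -1]],
  ],
)

```text
t: 16.67
tcp_pos: [0.6358, -0.0257, 0.0346]
tool_rot: [0.305, 0.952, 0.0, 0.003]
force: [1.7, -0.8, -0.7]
finger_gap: -0.001
gripper_force: 0.9
```

```bash
python3 -c "
from h import *
stud()"
```

```text
t 16.6667 p [ 0.6358 -0.0257  0.0346] psi 54.5 xyaw 144.5 alpha -33.6 rho 0.049 Frad 1.87 Ftan 0.24 F [ 1.7 -0.8 -0.7] q6 -1.17
stud [0.5941 0.0043 0.075 ] lug yaw 294.4 dark 76.0 ring angle mod 2pi from pointer 3.982
```

>>> servo_tool(
  rows=[
    [[0, 0, -3, 0.001, 0.0025, 0, -1], [0, 0, -6, 0.0008, 0.0049, 0, -1], [0, 0, -6, 0.0005, 0.0049, 0, -1], [0, 0, -6, 0.0005, 0.0049, 0, -1], [0, 0, -6, 0.0004, 0.0049, 0, -1], [0, 0, -6, 0.0003, 0.0049, 0, -1]],
  ],
)

```text
t: 17.22
tcp_pos: [0.6435, 0.0009, 0.0348]
tool_rot: [0.022, 1.0, -0.001, 0.004]
force: [3.0, -0.9, -1.5]
finger_gap: 0.002
gripper_force: 1.5
```

```bash
python3 -c "
from h import *
stud()"
```

```text
t 17.2167 p [0.6435 0.0009 0.0348] psi 87.4 xyaw 177.4 alpha -0.7 rho 0.0485 Frad 3.03 Ftan -0.83 F [ 3.  -0.9 -1.5] q6 -1.7
stud [0.5925 0.0038 0.075 ] lug yaw 326.9 dark 78.0 ring angle mod 2pi from pointer 4.55
```

>>> servo_tool(
  rows=[
    [[0, 0, -6, 0.0004, 0.0049, 0, -1], [0, 0, -6, 0.0004, 0.0049, 0, -1], [0, 0, -6, 0.0004, 0.0049, 0, -1], [0, 0, -6, 0.0003, 0.0049, 0, -1], [0, 0, -6, 0.0003, 0.0049, 0, -1], [0, 0, -6, 0.0003, 0.0049, 0, -1], [0, 0, -6, 0.0003, 0.0049, 0, -1]],
  ],
)

```text
t: 17.85
tcp_pos: [0.6315, 0.0336, 0.0348]
tool_rot: [-0.337, 0.942, -0.001, 0.003]
force: [2.5, 0.5, -0.5]
finger_gap: -0.004
gripper_force: 1.4
```

```bash
python3 -c "
from h import *
stud()"
```

```text
t 17.85 p [0.6315 0.0336 0.0348] psi 129.4 xyaw -140.6 alpha 41.3 rho 0.0486 Frad 2.2 Ftan -1.28 F [ 2.5  0.5 -0.5] q6 -2.38
stud [0.5919 0.0021 0.075 ] lug yaw 9.8 dark 64.0 ring angle mod 2pi from pointer 5.299
```

>>> servo_tool(
  rows=[
    [[0, 0, 0, -0.01, 0, 0, -1], [0, 0, 0, -0.015, 0, 0, -1], [0, 0, 0, 0, 0, -0.04, -1], [0, 0, 7, 0, 0, 0, -1], [0, 0, 7, 0, 0, 0, -1], [0, 0, 7, 0, 0, 0, -1], [0, 0, 7, 0, 0, 0, -1], [0, 0, 7, 0, 0, 0, -1]],
  ],
)

```text
t: 18.57
tcp_pos: [0.6484, 0.0493, 0.0742]
tool_rot: [-0.033, 0.999, 0.0, -0.0]
force: [-0.0, 0.1, -0.4]
finger_gap: -0.001
gripper_force: 0.0
```

>>> servo_tool(
  rows=[
    [[0, 0, 7, 0, 0, 0, -1], [0, 0, 7, 0, 0, 0, -1], [0, 0, 7, 0, 0, 0, -1], [0, 0, 7, 0, 0, 0, -1], [0, 0, 7, 0, 0, 0, -1], [0, 0, 7, 0, 0, 0, -1], [0, 0, 7, 0, 0, 0, -1], [0, 0, 7, 0, 0, 0, -1]],
  ],
)

```text
t: 19.23
tcp_pos: [0.6484, 0.0492, 0.0741]
tool_rot: [0.44, 0.898, -0.0, -0.0]
force: [0.7, 0.2, -0.2]
finger_gap: 0.0
gripper_force: 0.0
```

>>> servo_tool(
  rows=[
    [[0, 0, 7, 0, 0, 0, -1], [0, 0, 7, 0, 0, 0, -1], [0, 0, 7, 0, 0, 0, -1], [0, 0, 7, 0, 0, 0, -1], [0, 0, 7, 0, 0, 0, -1], [0, 0, 7, 0, 0, 0, -1], [0, 0, 7, 0, 0, 0, -1], [0, 0, 7, 0, 0, 0, -1]],
  ],
)

```text
t: 19.9
tcp_pos: [0.6484, 0.0492, 0.0741]
tool_rot: [0.81, 0.586, -0.0, -0.0]
force: [-0.6, 0.2, -0.4]
finger_gap: -0.003
gripper_force: 0.0
```

>>> servo_tool(
  rows=[
    [[0, 0, 7, 0, 0, 0, -1], [0, 0, 7, 0, 0, 0, -1], [0, 0, 7, 0, 0, 0, -1], [0, 0, 7, 0, 0, 0, -1], [0, 0, 7, 0, 0, 0, -1], [0, 0, 7, 0, 0, 0, -1], [0, 0, 7, 0, 0, 0, -1], [0, 0, 7, 0, 0, 0, -1]],
  ],
)

```text
t: 20.57
tcp_pos: [0.6484, 0.0492, 0.0741]
tool_rot: [0.991, 0.137, -0.0, -0.0]
force: [0.3, -0.0, 0.5]
finger_gap: 0.0
gripper_force: 0.0
```

>>> servo_tool(
  rows=[
    [[0, 0, 7, 0, 0, 0, -1], [0, 0, 7, 0, 0, 0, -1], [0, 0, 7, 0, 0, 0, -1], [0, 0, 7, 0, 0, 0, -1], [0, 0, 7, 0, 0, 0, -1], [0, 0, 0, 0, 0, 0, -1], [0, 0, 0, 0, 0, 0, -1], [0, 0, 0, 0, 0, 0, -1]],
  ],
)

```text
t: 21.23
tcp_pos: [0.6483, 0.0492, 0.0741]
tool_rot: [0.987, -0.16, -0.0, 0.0]
force: [-0.0, 0.2, 0.7]
finger_gap: -0.006
gripper_force: 0.0
```

```bash
python3 -c "
from h import *
st(pol(.058,-19.3),.034)
Rm=R.from_quat(manip.sense()['tool_rot']).as_matrix()
print(np.degrees(np.arctan2(Rm[1,0],Rm[0,0])))"
```

```text
t 21.2333 p [0.6483 0.0492 0.0741] psi -108.5 xyaw -18.5 alpha 41.9 rho 0.0715 Frad 0.11 Ftan 0.15 F [-0.   0.2  0.7] q6 1.8
tool shift [0.0226 0.063  0.0401]
-18.464816935339112
```

>>> servo_tool(
  rows=[
    [[0, 0, 0, 0.0105, 0, 0, -1], [0, 0, 0, 0.006, 0.0207, 0, -1], [0, 0, 0, 0.006, 0.0207, 0, -1], [0, 0, 0, 0, 0.0208, 0, -1], [0, 0, 0, 0, 0, 0.02, -1], [0, 0, 0, 0, 0, 0.02, -1], [0, 0, 0, -0.003, 0, 0, -1], [0, 0, 0, -0.003, 0, 0, -1]],
  ],
)

```text
t: 21.9
tcp_pos: [0.643, -0.0149, 0.0331]
tool_rot: [0.987, -0.161, -0.001, -0.0]
force: [-0.6, 0.3, -0.0]
finger_gap: 0.002
gripper_force: 0.0
```

>>> servo_tool(
  rows=[
    [[0, 0, 0, -0.001, 0, 0, -1], [0, 0, 0, -0.001, 0, 0, -1], [0, 0, 0, -0.001, 0, 0, -1], [0, 0, 0, 0, 0, 0, -1], [0, 0, 0, 0, 0, 0, -1]],
  ],
)

```text
t: 22.32
tcp_pos: [0.6421, -0.014, 0.0351]
tool_rot: [0.987, -0.16, 0.001, 0.0]
force: [0.7, -0.2, 0.2]
finger_gap: -0.0
gripper_force: 0.3
```

```bash
python3 -c "
from h import *
stud()"
```

```text
t 22.3167 p [ 0.6421 -0.014   0.0351] psi -108.4 xyaw -18.4 alpha -18.2 rho 0.0496 Frad 0.71 Ftan 0.03 F [ 0.7 -0.2  0.2] q6 1.7
stud [nan nan nan] lug yaw nan dark 255.0 ring angle mod 2pi from pointer nanh.py:30: RuntimeWarning: Mean of empty slice.
  ys,xs=np.nonzero(m);c=np.array([xs.mean(),ys.mean()]);S=wcast(c,.075)
  ret = ret.dtype.type(ret / rcount)
h.py:36: RuntimeWarning: invalid value encountered in cast
  q=wproj(np.array([S[0]+r*np.cos(np.radians(a)),S[1]+r*np.sin(np.radians(a)),.0645])).round().astype(int)
h.py:40: RuntimeWarning: invalid value encountered in scalar divide
  a=2*(k+(wt*np.arange(-6,7)).sum()/wt.sum())
```

>>> servo_tool(
  rows=[
    [[0, 0, 0, -0.0015, 0, 0, -1], [0, 0, 0, -0.001, 0, 0, -1], [0, 0, 0, -0.0005, 0, 0, -1], [0, 0, 0, 0, 0, 0, -1], [0, 0, 0, 0, 0, 0, -1]],
  ],
)

```text
t: 22.78
tcp_pos: [0.6401, -0.0136, 0.0348]
tool_rot: [0.987, -0.16, 0.002, 0.0]
force: [4.8, -1.2, 2.5]
finger_gap: 0.002
gripper_force: 2.3
```

```bash
python3 -c "
from h import *
st()"
```

```text
t 22.7833 p [ 0.6401 -0.0136  0.0348] psi -108.5 xyaw -18.5 alpha -18.5 rho 0.0476 Frad 4.95 Ftan 0.37 F [ 4.8 -1.2  2.5] q6 1.7
```

>>> servo_tool(
  rows=[
    [[0, 0, -6, -0.00025, -0.0048, 0, -1], [0, 0, -6, -0.00025, -0.0048, 0, -1], [0, 0, -6, -0.00025, -0.0048, 0, -1], [0, 0, -6, -0.00025, -0.0048, 0, -1], [0, 0, -6, -0.00025, -0.0048, 0, -1], [0, 0, -6, -0.00025, -0.0048, 0, -1]],
  ],
)

```text
t: 23.28
tcp_pos: [0.6405, 0.0153, 0.0348]
tool_rot: [0.988, 0.155, 0.002, 0.0]
force: [4.4, 0.2, 2.1]
finger_gap: 0.0
gripper_force: 2.4
```

```bash
python3 -c "
from h import *
st()"
```

```text
t 23.2833 p [0.6405 0.0153 0.0348] psi -72.2 xyaw 17.8 alpha 16.9 rho 0.0476 Frad 4.32 Ftan -1.05 F [4.4 0.2 2.1] q6 1.11
```

>>> servo_tool(
  rows=[
    [[0, 0, -6, -0.00025, -0.0048, 0, -1], [0, 0, -6, -0.00025, -0.0048, 0, -1], [0, 0, -6, -0.00025, -0.0048, 0, -1], [0, 0, -6, -0.00025, -0.0048, 0, -1], [0, 0, -6, -0.00025, -0.0048, 0, -1], [0, 0, -6, -0.00025, -0.0048, 0, -1]],
  ],
)

```text
t: 23.78
tcp_pos: [0.6233, 0.0395, 0.0347]
tool_rot: [0.892, 0.452, 0.002, 0.0]
force: [4.6, 4.2, 2.4]
finger_gap: 0.001
gripper_force: 2.5
```

```bash
python3 -c "
from h import *
st()"
```

```text
t 23.7833 p [0.6233 0.0395 0.0347] psi -36.2 xyaw 53.8 alpha 53.3 rho 0.0474 Frad 6.1 Ftan -1.22 F [4.6 4.2 2.4] q6 0.51
```

>>> servo_tool(
  rows=[
    [[0, 0, -6, -0.0002, -0.0049, 0, -1], [0, 0, -6, -0.0002, -0.0049, 0, -1], [0, 0, -6, -0.00025, -0.0049, 0, -1], [0, 0, -6, -0.00025, -0.0049, 0, -1], [0, 0, -6, -0.00025, -0.0049, 0, -1], [0, 0, -6, -0.00025, -0.0049, 0, -1], [0, 0, -6, -0.00025, -0.0049, 0, -1]],
  ],
)

```text
t: 24.37
tcp_pos: [0.5881, 0.0492, 0.0341]
tool_rot: [0.67, 0.742, -0.0, -0.002]
force: [-0.1, 4.4, 3.2]
finger_gap: 0.0
gripper_force: 2.0
```

```bash
python3 -c "
from h import *
st()"
```

```text
t 24.3667 p [0.5881 0.0492 0.0341] psi 5.8 xyaw 95.8 alpha 98.3 rho 0.0482 Frad 4.34 Ftan -0.51 F [-0.1  4.4  3.2] q6 -0.21
```

>>> servo_tool(
  rows=[
    [[0, 0, -6, -0.00025, -0.0049, 0, -1], [0, 0, -6, -0.00025, -0.0049, 0, -1], [0, 0, -6, -0.00025, -0.0049, 0, -1], [0, 0, -6, -0.00025, -0.0049, 0, -1], [0, 0, -6, -0.00025, -0.0049, 0, -1], [0, 0, -6, -0.00025, -0.0049, 0, -1], [0, 0, -6, -0.00025, -0.0049, 0, -1]],
  ],
)

```text
t: 24.95
tcp_pos: [0.5564, 0.0333, 0.0333]
tool_rot: [0.36, 0.933, -0.001, -0.003]
force: [-0.2, 0.4, -0.2]
finger_gap: 0.003
gripper_force: 0.1
```

```bash
python3 -c "
from h import *
st()"
```

```text
t 24.95 p [0.5564 0.0333 0.0333] psi 47.8 xyaw 137.8 alpha 140.6 rho 0.05 Frad 0.38 Ftan -0.16 F [-0.2  0.4 -0.2] q6 -0.98
```

>>> servo_tool(
  rows=[
    [[0, 0, 0, -0.0015, 0, 0, -1], [0, 0, 0, -0.0015, 0, 0, -1], [0, 0, -6, -0.0005, -0.0049, 0, -1], [0, 0, -6, -0.0005, -0.0049, 0, -1], [0, 0, -6, -0.0005, -0.0049, 0, -1], [0, 0, -6, -0.0005, -0.0049, 0, -1]],
  ],
)

```text
t: 25.45
tcp_pos: [0.549, 0.0145, 0.0332]
tool_rot: [0.159, 0.987, 0.0, -0.004]
force: [-3.8, 2.6, 1.6]
finger_gap: 0.002
gripper_force: 2.3
```

```bash
python3 -c "
from h import *
st()"
```

```text
t 25.45 p [0.549  0.0145 0.0332] psi 71.7 xyaw 161.7 alpha 164.2 rho 0.0478 Frad 4.4 Ftan -1.43 F [-3.8  2.6  1.6] q6 -1.43
```

>>> servo_tool(
  rows=[
    [[0, 0, -6, -0.0004, -0.0049, 0, -1], [0, 0, -6, -0.0004, -0.0049, 0, -1], [0, 0, -6, -0.0004, -0.0049, 0, -1], [0, 0, -6, -0.0004, -0.0049, 0, -1], [0, 0, -6, -0.0003, -0.0049, 0, -1], [0, 0, -6, -0.0003, -0.0049, 0, -1], [0, 0, -6, -0.0003, -0.0049, 0, -1]],
  ],
)

```text
t: 26.03
tcp_pos: [0.5518, -0.02, 0.0332]
tool_rot: [-0.206, 0.979, 0.001, -0.004]
force: [-3.2, 0.7, 0.3]
finger_gap: -0.002
gripper_force: 1.6
```

```bash
python3 -c "
from h import *
st()"
```

```text
t 26.0333 p [ 0.5518 -0.02    0.0332] psi 113.7 xyaw -156.3 alpha -153.6 rho 0.0483 Frad 2.53 Ftan -2.05 F [-3.2  0.7  0.3] q6 -2.22
```

>>> servo_tool(
  rows=[
    [[0, 0, -6, -0.0008, -0.0049, 0, -1], [0, 0, -6, -0.0006, -0.0049, 0, -1], [0, 0, -6, -0.0003, -0.0049, 0, -1], [0, 0, 0, 0, 0, 0, -1]],
  ],
)

```text
t: 26.37
tcp_pos: [0.562, -0.0331, 0.0333]
tool_rot: [-0.355, 0.935, 0.001, -0.002]
force: [-3.5, -2.4, -0.1]
finger_gap: 0.004
gripper_force: 2.3
```

>>> servo_tool(
  rows=[
    [[0, 0, 0, 0.01, 0, 0, -1], [0, 0, 0, 0.015, 0, 0, -1], [0, 0, 0, 0, 0, -0.04, -1], [0, 0, 7, 0, 0, 0, -1], [0, 0, 7, 0, 0, 0, -1], [0, 0, 7, 0, 0, 0, -1], [0, 0, 7, 0, 0, 0, -1], [0, 0, 7, 0, 0, 0, -1]],
  ],
)

```text
t: 27.03
tcp_pos: [0.5454, -0.0492, 0.0744]
tool_rot: [-0.052, 0.999, -0.0, 0.001]
force: [-0.3, -0.2, -0.3]
finger_gap: 0.0
gripper_force: 0.0
```

>>> servo_tool(
  rows=[
    [[0, 0, 7, 0, 0, 0, -1], [0, 0, 7, 0, 0, 0, -1], [0, 0, 7, 0, 0, 0, -1], [0, 0, 7, 0, 0, 0, -1], [0, 0, 7, 0, 0, 0, -1], [0, 0, 7, 0, 0, 0, -1], [0, 0, 7, 0, 0, 0, -1], [0, 0, 7, 0, 0, 0, -1]],
  ],
)

```text
t: 27.7
tcp_pos: [0.5454, -0.0492, 0.0743]
tool_rot: [0.423, 0.906, 0.0, 0.001]
force: [-1.0, 0.4, 0.6]
finger_gap: 0.003
gripper_force: 0.0
```

>>> servo_tool(
  rows=[
    [[0, 0, 7, 0, 0, 0, -1], [0, 0, 7, 0, 0, 0, -1], [0, 0, 7, 0, 0, 0, -1], [0, 0, 7, 0, 0, 0, -1], [0, 0, 7, 0, 0, 0, -1], [0, 0, 7, 0, 0, 0, -1], [0, 0, 7, 0, 0, 0, -1], [0, 0, 7, 0, 0, 0, -1]],
  ],
)

```text
t: 28.37
tcp_pos: [0.5454, -0.0491, 0.0743]
tool_rot: [0.799, 0.602, 0.001, 0.001]
force: [-0.7, -1.1, 0.1]
finger_gap: -0.001
gripper_force: 0.0
```

>>> servo_tool(
  rows=[
    [[0, 0, 7, 0, 0, 0, -1], [0, 0, 7, 0, 0, 0, -1], [0, 0, 7, 0, 0, 0, -1], [0, 0, 7, 0, 0, 0, -1], [0, 0, 7, 0, 0, 0, -1], [0, 0, 7, 0, 0, 0, -1], [0, 0, 7, 0, 0, 0, -1], [0, 0, 7, 0, 0, 0, -1]],
  ],
)

```text
t: 29.03
tcp_pos: [0.5454, -0.0491, 0.0743]
tool_rot: [0.988, 0.156, 0.001, 0.0]
force: [0.6, 0.4, 0.5]
finger_gap: -0.001
gripper_force: 0.0
```

>>> servo_tool(
  rows=[
    [[0, 0, 7, 0, 0, 0, -1], [0, 0, 7, 0, 0, 0, -1], [0, 0, 7, 0, 0, 0, -1], [0, 0, 7, 0, 0, 0, -1], [0, 0, 7, 0, 0, 0, -1], [0, 0, 7, 0, 0, 0, -1], [0, 0, 0, 0, 0, 0, -1], [0, 0, 0, 0, 0, 0, -1]],
  ],
)

```text
t: 29.7
tcp_pos: [0.5453, -0.0491, 0.0743]
tool_rot: [0.979, -0.203, 0.001, -0.0]
force: [-0.0, 0.3, -0.3]
finger_gap: 0.001
gripper_force: 0.0
```

```bash
python3 -c "
from h import *
stud()
Rm=R.from_quat(manip.sense()['tool_rot']).as_matrix()
st(C-.058*Rm[:2,0],.034)"
```

```text
t 29.7 p [ 0.5453 -0.0491  0.0743] psi -113.4 xyaw -23.4 alpha -134.5 rho 0.071 Frad -0.17 Ftan -0.22 F [-0.   0.3 -0.3] q6 1.69
stud [nan nan nan] lug yaw nan dark 255.0 ring angle mod 2pi from pointer nan
t 29.75 p [ 0.5452 -0.0491  0.0742] psi -113.4 xyaw -23.4 alpha -134.5 rho 0.071 Frad 0.51 Ftan 0.19 F [-0.2 -0.5  1. ] q6 1.68
tool shift [-0.0324 -0.0662  0.0402]h.py:30: RuntimeWarning: Mean of empty slice.
  ys,xs=np.nonzero(m);c=np.array([xs.mean(),ys.mean()]);S=wcast(c,.075)
  ret = ret.dtype.type(ret / rcount)
h.py:36: RuntimeWarning: invalid value encountered in cast
  q=wproj(np.array([S[0]+r*np.cos(np.radians(a)),S[1]+r*np.sin(np.radians(a)),.0645])).round().astype(int)
h.py:40: RuntimeWarning: invalid value encountered in scalar divide
  a=2*(k+(wt*np.arange(-6,7)).sum()/wt.sum())
```

>>> servo_tool(
  rows=[
    [[0, 0, 0, -0.0324, 0, 0, -1], [0, 0, 0, 0, -0.022, 0, -1], [0, 0, 0, 0, -0.022, 0, -1], [0, 0, 0, 0, -0.022, 0, -1], [0, 0, 0, 0, 0, 0.02, -1], [0, 0, 0, 0, 0, 0.02, -1], [0, 0, 0, 0, 0, 0, -1], [0, 0, 0, 0, 0, 0, -1]],
  ],
)

```text
t: 30.42
tcp_pos: [0.5408, 0.0246, 0.0335]
tool_rot: [0.979, -0.203, -0.001, 0.0]
force: [0.2, 0.0, 0.3]
finger_gap: 0.002
gripper_force: 0.0
```

```bash
python3 -c "
from h import *
stud()"
```

```text
t 30.4167 p [0.5408 0.0246 0.0335] psi -113.4 xyaw -23.4 alpha 156.9 rho 0.059 Frad -0.22 Ftan -0.12 F [0.2 0.  0.3] q6 1.82
stud [0.5957 0.002  0.075 ] lug yaw 237.8 dark 96.0 ring angle mod 2pi from pointer 2.994
```

>>> servo_tool(
  rows=[
    [[0, 0, 0, 0.004, 0, 0, -1], [0, 0, 0, 0.003, 0, 0, -1], [0, 0, 0, 0.002, 0, 0, -1], [0, 0, 0, 0.001, 0, 0, -1], [0, 0, 0, 0.001, 0, 0, -1], [0, 0, 0, 0, 0, 0, -1], [0, 0, 0, 0, 0, 0, -1]],
  ],
)

```text
t: 31.05
tcp_pos: [0.5507, 0.0203, 0.0341]
tool_rot: [0.979, -0.203, -0.001, -0.0]
force: [-3.1, 2.0, 3.3]
finger_gap: -0.002
gripper_force: 2.0
```

```bash
python3 -c "
from h import *
stud()"
```

```text
t 31.05 p [0.5507 0.0203 0.0341] psi -113.5 xyaw -23.5 alpha 157.0 rho 0.0482 Frad 3.65 Ftan -0.61 F [-3.1  2.   3.3] q6 1.81
stud [0.5968 0.0014 0.075 ] lug yaw 237.9 dark 97.0 ring angle mod 2pi from pointer 2.997
```

>>> servo_tool(
  rows=[
    [[0, 0, 0, 0.0006, 0, 0, -1], [0, 0, -6, 0.00025, 0.0049, 0, -1], [0, 0, -6, 0.00025, 0.0049, 0, -1], [0, 0, -6, 0.00025, 0.0049, 0, -1], [0, 0, -6, 0.00025, 0.0049, 0, -1], [0, 0, -6, 0.00025, 0.0049, 0, -1], [0, 0, -6, 0.0003, 0.0049, 0, -1], [0, 0, -6, 0.0003, 0.0049, 0, -1]],
  ],
)

```text
t: 31.77
tcp_pos: [0.5498, -0.0142, 0.0339]
tool_rot: [0.986, 0.164, -0.001, -0.0]
force: [-5.0, 0.7, 2.9]
finger_gap: -0.002
gripper_force: 2.2
```

```bash
python3 -c "
from h import *
stud()"
```

```text
t 31.7667 p [ 0.5498 -0.0142  0.0339] psi -71.1 xyaw 18.9 alpha -160.8 rho 0.0479 Frad 4.52 Ftan -2.32 F [-5.   0.7  2.9] q6 1.01
stud [0.5977 0.0017 0.075 ] lug yaw 279.2 dark 90.0 ring angle mod 2pi from pointer 3.717
```

>>> servo_tool(
  rows=[
    [[0, 0, -6, 0.0004, 0.0048, 0, -1], [0, 0, -6, 0.0004, 0.0048, 0, -1], [0, 0, -6, 0.0004, 0.0048, 0, -1], [0, 0, -6, 0.0004, 0.0048, 0, -1], [0, 0, -6, 0.0004, 0.0048, 0, -1], [0, 0, -6, 0.0004, 0.0048, 0, -1], [0, 0, -6, 0.0004, 0.0048, 0, -1]],
  ],
)

```text
t: 32.4
tcp_pos: [0.5729, -0.0402, 0.0341]
tool_rot: [0.863, 0.506, -0.001, 0.001]
force: [-3.2, -4.2, 1.9]
finger_gap: -0.001
gripper_force: 2.7
```

```bash
python3 -c "
from h import *
stud()"
```

```text
t 32.4 p [ 0.5729 -0.0402  0.0341] psi -29.2 xyaw 60.8 alpha -118.0 rho 0.0472 Frad 5.16 Ftan -0.86 F [-3.2 -4.2  1.9] q6 0.25
stud [0.5979 0.0036 0.075 ] lug yaw 323.0 dark 82.0 ring angle mod 2pi from pointer 4.481
```

>>> servo_tool(
  rows=[
    [[0, 0, -6, 0.0004, 0.0048, 0, -1], [0, 0, -6, 0.0004, 0.0048, 0, -1], [0, 0, -6, 0.0004, 0.0048, 0, -1], [0, 0, -6, 0.0004, 0.0048, 0, -1], [0, 0, -6, 0.0004, 0.0048, 0, -1], [0, 0, -6, 0.0004, 0.0048, 0, -1], [0, 0, -6, 0.0004, 0.0048, 0, -1]],
  ],
)

```text
t: 33.03
tcp_pos: [0.6082, -0.0447, 0.0343]
tool_rot: [0.624, 0.781, 0.0, 0.003]
force: [0.3, -3.2, -0.6]
finger_gap: -0.001
gripper_force: 1.8
```

```bash
python3 -c "
from h import *
stud()"
```

```text
t 33.0333 p [ 0.6082 -0.0447  0.0343] psi 12.7 xyaw 102.7 alpha -74.1 rho 0.0481 Frad 3.13 Ftan -0.63 F [ 0.3 -3.2 -0.6] q6 -0.48
stud [0.596  0.0042 0.075 ] lug yaw 8.0 dark 94.0 ring angle mod 2pi from pointer 5.267
```

>>> servo_tool(
  rows=[
    [[0, 0, -6, 0.0005, 0.0048, 0, -1], [0, 0, -6, 0.0005, 0.0048, 0, -1], [0, 0, -6, 0.0005, 0.0048, 0, -1], [0, 0, -6, 0.0005, 0.0048, 0, -1], [0, 0, -6, 0.0005, 0.0048, 0, -1]],
  ],
)

```text
t: 33.5
tcp_pos: [0.6293, -0.0322, 0.0344]
tool_rot: [0.402, 0.916, -0.0, 0.004]
force: [1.8, -3.6, -1.4]
finger_gap: 0.002
gripper_force: 1.8
```

```bash
python3 -c "
from h import *
stud()"
```

```text
t 33.5 p [ 0.6293 -0.0322  0.0344] psi 42.6 xyaw 132.6 alpha -44.4 rho 0.0481 Frad 3.81 Ftan -1.34 F [ 1.8 -3.6 -1.4] q6 -0.97
stud [0.5947 0.0044 0.075 ] lug yaw 37.4 dark 76.0 ring angle mod 2pi from pointer 5.78
```

>>> servo_tool(
  rows=[
    [[0, 0, -6, 0.0006, 0.0048, 0, -1], [0, 0, -6, 0.0006, 0.0048, 0, -1], [0, 0, -6, 0.0006, 0.0048, 0, -1], [0, 0, -6, 0.0005, 0.0048, 0, -1], [0, 0, -4, 0.0003, 0.0032, 0, -1], [0, 0, 0, 0, 0, 0, -1]],
  ],
)

```text
t: 34.05
tcp_pos: [0.6407, -0.0114, 0.0345]
tool_rot: [0.171, 0.985, -0.0, 0.004]
force: [4.4, -1.3, -2.4]
finger_gap: 0.002
gripper_force: 2.5
```

```bash
python3 -c "
from h import *
stud()"
```

```text
t 34.05 p [ 0.6407 -0.0114  0.0345] psi 70.4 xyaw 160.4 alpha -15.8 rho 0.0475 Frad 4.62 Ftan -0.06 F [ 4.4 -1.3 -2.4] q6 -1.42
stud [0.5927 0.0031 0.075 ] lug yaw 66.5 dark 77.0 ring angle mod 2pi from pointer 0.004
```

>>> servo_tool(
  rows=[
    [[0, 0, 0, -0.005, 0, 0, -1], [0, 0, 0, -0.01, 0, 0, -1], [0, 0, 0, -0.012, 0, 0, -1], [0, 0, 0, 0, 0, 0, -1], [0, 0, 0, 0, 0, 0, -1], [0, 0, 0, 0, 0, 0, -1]],
  ],
)

```text
t: 34.6
tcp_pos: [0.661, -0.0195, 0.0337]
tool_rot: [0.17, 0.985, 0.0, -0.001]
force: [-0.4, -0.3, -0.8]
finger_gap: 0.003
gripper_force: 0.0
```

```bash
python3 -c "
from h import *
stud()
w=manip.snapshot('wrist');cv2.imwrite('pics/w6.png',w)"
```

```text
t 34.6 p [ 0.661  -0.0195  0.0337] psi 70.4 xyaw 160.4 alpha -17.6 rho 0.0693 Frad -0.29 Ftan -0.42 F [-0.4 -0.3 -0.8] q6 -1.43
stud [0.5975 0.0014 0.075 ] lug yaw 71.9 dark 73.0 ring angle mod 2pi from pointer 0.099
```

View pics/w6.png

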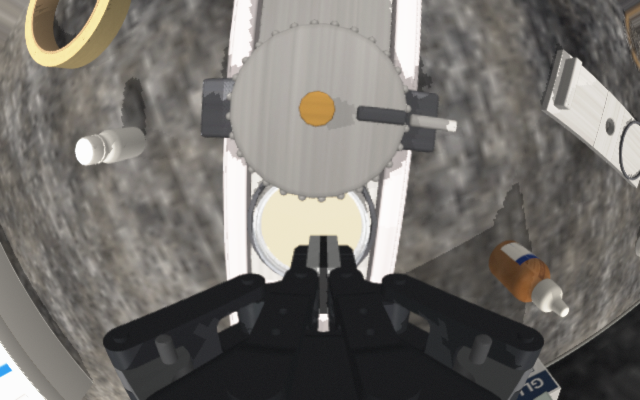

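The lug, from (357,112) to (407,117), lines up with the pointer at (435,124), so the ring is at two turns. Next I lift, square up to the stage and go behind the bar.

>>> servo_tool(
  rows=[
    [[0, 0, 0, 0, 0, -0.035, -1], [0, 0, 0, 0, 0, -0.035, -1], [0, 0, 4.2, 0, 0, -0.03, -1], [0, 0, 0, 0, 0, 0, -1], [0, 0, 0, 0, 0, 0, -1]],
  ],
)

```text
t: 35.12
tcp_pos: [0.6634, -0.0199, 0.1367]
tool_rot: [0.205, 0.979, 0.0, 0.002]
force: [-0.2, -0.1, -1.2]
finger_gap: 0.003
gripper_force: 0.0
```

```bash
python3 -c "
from h import *
y=-.415;st(C+-.135*np.array([np.cos(y),np.sin(y)]),.018)"
```

```text
t 35.1167 p [ 0.6634 -0.0199  0.1367] psi 66.3 xyaw 156.3 alpha -17.3 rho 0.0717 Frad -0.2 Ftan -0.12 F [-0.2 -0.1 -1.2] q6 -1.36
tool shift [ 0.2068 -0.0077  0.1178]
```

>>> servo_tool(
  rows=[
    [[0, 0, 0, 0.0345, -0.0077, 0, -1], [0, 0, 0, 0.0345, 0, 0, -1], [0, 0, 0, 0.0345, 0, 0, -1], [0, 0, 0, 0.0345, 0, 0, -1], [0, 0, 0, 0.0345, 0, 0, -1], [0, 0, 0, 0.0345, 0, 0, -1], [0, 0, 0, 0, 0, 0, -1], [0, 0, 0, 0, 0, 0, -1]],
  ],
)

```text
t: 35.78
tcp_pos: [0.4658, 0.0573, 0.133]
tool_rot: [0.204, 0.979, -0.0, -0.003]
force: [1.0, 0.1, 0.0]
finger_gap: 0.0
gripper_force: 0.0
```

>>> servo_tool(
  rows=[
    [[0, 0, 0, 0, 0, 0.035, -1], [0, 0, 0, 0, 0, 0.035, -1], [0, 0, 0, 0, 0, 0.025, -1], [0, 0, 0, 0, 0, 0.012, -1], [0, 0, 0, 0, 0, 0.006, -1], [0, 0, 0, 0, 0, 0.004, -1], [0, 0, 0, 0, 0, 0, -1], [0, 0, 0, 0, 0, 0, -1]],
  ],
)

```text
t: 36.45
tcp_pos: [0.4706, 0.056, 0.0174]
tool_rot: [0.205, 0.979, 0.0, 0.001]
force: [0.2, -0.3, -0.7]
finger_gap: 0.001
gripper_force: 0.0
```

```bash
cat >> h.py <<'E'
def stg():
    s=manip.sense();y=-.415;d=np.array(s["tcp_pos"][:2])-C;F=s["force"];c,n=np.cos(y),np.sin(y)
    print("t",s["t"],"stage x,y",round(d[0]*c+d[1]*n,4),round(-d[0]*n+d[1]*c,4),"z",np.round(s["tcp_pos"][2],4),"Fx,Fy,Fz",round(F[0]*c+F[1]*n,1),round(-F[0]*n+F[1]*c,1),round(F[2],1))
E
python3 -c "
from h import *
stg()"
```

```text
t 36.45 stage x,y -0.1358 -0.0003 z 0.0174 Fx,Fy,Fz 0.4 -0.2 -0.7
```

>>> servo_tool(
  rows=[
    [[0, 0, 0, -0.008, 0, 0, -1], [0, 0, 0, -0.007, 0, 0, -1], [0, 0, 0, -0.004, 0, 0, -1], [0, 0, 0, -0.002, 0, 0, -1], [0, 0, 0, -0.002, 0, 0, -1], [0, 0, 0, -0.001, 0, 0, -1], [0, 0, 0, -0.001, 0, 0, -1], [0, 0, 0, -0.001, 0, 0, -1]],
  ],
)

```text
t: 37.12
tcp_pos: [0.4934, 0.0457, 0.0171]
tool_rot: [0.205, 0.979, -0.0, -0.0]
force: [-1.1, 1.4, -0.5]
finger_gap: -0.0
gripper_force: 0.0
```

```bash
python3 -c "
from h import *
stg()"
```

```text
t 37.1167 stage x,y -0.1108 -0.0005 z 0.0171 Fx,Fy,Fz -1.5 0.8 -0.5
```

>>> servo_tool(
  rows=[
    [[0, 0, 0, -0.001, 0, 0, -1], [0, 0, 0, -0.001, 0, 0, -1], [0, 0, 0, -0.001, 0, 0, -1], [0, 0, 0, -0.001, 0, 0, -1], [0, 0, 0, -0.001, 0, 0, -1], [0, 0, 0, -0.001, 0, 0, -1]],
  ],
)

```text
t: 37.62
tcp_pos: [0.497, 0.0438, 0.017]
tool_rot: [0.205, 0.979, -0.0, -0.002]
force: [-3.9, 1.7, 3.5]
finger_gap: -0.0
gripper_force: 2.0
```

```bash
python3 -c "
from h import *
stg()"
```

```text
t 37.6167 stage x,y -0.1067 -0.0008 z 0.017 Fx,Fy,Fz -4.2 0.0 3.5
```

>>> servo_tool(
  rows=[
    [[0, 0, 0, -0.001, 0, 0, -1], [0, 0, 0, -0.001, 0, 0, -1], [0, 0, 0, -0.001, 0, 0, -1], [0, 0, 0, -0.001, 0, 0, -1], [0, 0, 0, -0.001, 0, 0, -1], [0, 0, 0, -0.001, 0, 0, -1], [0, 0, 0, -0.001, 0, 0, -1], [0, 0, 0, -0.001, 0, 0, -1]],
  ],
)

```text
t: 38.28
tcp_pos: [0.5067, 0.04, 0.0171]
tool_rot: [0.205, 0.979, -0.0, 0.0]
force: [-2.2, 0.5, -1.0]
finger_gap: 0.001
gripper_force: 0.9
```

```bash
python3 -c "
from h import *
stg()"
```

```text
t 38.2833 stage x,y -0.0964 -0.0004 z 0.0171 Fx,Fy,Fz -2.2 -0.4 -1.0
```

>>> servo_tool(
  rows=[
    [[0, 0, 0, -0.0015, 0, 0, -1], [0, 0, 0, -0.0015, 0, 0, -1], [0, 0, 0, -0.0015, 0, 0, -1], [0, 0, 0, -0.0015, 0, 0, -1], [0, 0, 0, -0.0015, 0, 0, -1], [0, 0, 0, -0.0015, 0, 0, -1], [0, 0, 0, -0.0015, 0, 0, -1], [0, 0, 0, -0.0015, 0, 0, -1]],
  ],
)

```text
t: 38.95
tcp_pos: [0.5175, 0.0352, 0.0171]
tool_rot: [0.205, 0.979, -0.0, -0.0]
force: [-1.1, 0.7, -0.8]
finger_gap: -0.003
gripper_force: 1.0
```

```bash
python3 -c "
from h import *
stg()"
```

```text
t 38.95 stage x,y -0.0845 -0.0004 z 0.0171 Fx,Fy,Fz -1.3 0.2 -0.8
```

>>> servo_tool(
  rows=[
    [[0, 0, 0, -0.0015, 0, 0, -1], [0, 0, 0, -0.0015, 0, 0, -1], [0, 0, 0, -0.0015, 0, 0, -1], [0, 0, 0, -0.0015, 0, 0, -1], [0, 0, 0, -0.0015, 0, 0, -1], [0, 0, 0, -0.0015, 0, 0, -1], [0, 0, 0, -0.0015, 0, 0, -1], [0, 0, 0, -0.0015, 0, 0, -1]],
  ],
)

```text
t: 39.62
tcp_pos: [0.5285, 0.0304, 0.0171]
tool_rot: [0.205, 0.979, -0.0, -0.0]
force: [-3.1, 0.5, -0.1]
finger_gap: 0.002
gripper_force: 1.1
```

```bash
python3 -c "
from h import *
stg()"
```

```text
t 39.6167 stage x,y -0.0725 -0.0004 z 0.0171 Fx,Fy,Fz -3.1 -0.8 -0.1
```

>>> servo_tool(
  rows=[
    [[0, 0, 0, -0.001, 0, 0, -1], [0, 0, 0, -0.001, 0, 0, -1], [0, 0, 0, -0.001, 0, 0, -1], [0, 0, 0, -0.001, 0, 0, -1], [0, 0, 0, -0.001, 0, 0, -1], [0, 0, 0, -0.001, 0, 0, -1]],
  ],
)

```text
t: 40.12
tcp_pos: [0.534, 0.028, 0.0171]
tool_rot: [0.205, 0.979, -0.0, -0.0]
force: [-1.9, 1.4, -0.4]
finger_gap: 0.001
gripper_force: 1.2
```

```bash
python3 -c "
from h import *
stg()"
```

```text
t 40.1167 stage x,y -0.0665 -0.0003 z 0.0171 Fx,Fy,Fz -2.3 0.5 -0.4
```

>>> servo_tool(
  rows=[
    [[0, 0, 0, -0.001, 0, 0, -1], [0, 0, 0, -0.001, 0, 0, -1], [0, 0, 0, -0.001, 0, 0, -1], [0, 0, 0, 0, 0, 0, -1], [0, 0, 0, 0, 0, 0, -1]],
  ],
)

```text
t: 40.53
tcp_pos: [0.5372, 0.0267, 0.0171]
tool_rot: [0.205, 0.979, -0.0, 0.0]
force: [-1.6, 0.5, -1.7]
finger_gap: -0.001
gripper_force: 0.7
```

```bash
python3 -c "
from h import *
stg()"
```

```text
t 40.5333 stage x,y -0.0631 -0.0003 z 0.0171 Fx,Fy,Fz -1.7 -0.2 -1.7
```

>>> servo_tool(
  rows=[
    [[0, 0, 0, -0.001, 0, 0, -1], [0, 0, 0, -0.001, 0, 0, -1], [0, 0, 0, 0, 0, 0, -1], [0, 0, 0, 0, 0, 0, -1]],
  ],
)

```text
t: 40.87
tcp_pos: [0.5371, 0.0266, 0.0171]
tool_rot: [0.205, 0.979, 0.0, -0.001]
force: [-3.7, 3.4, 3.3]
finger_gap: 0.002
gripper_force: 2.5
```

```bash
python3 -c "
from h import *
stg()"
```

```text
t 40.8667 stage x,y -0.0631 -0.0003 z 0.0171 Fx,Fy,Fz -4.7 1.6 3.3
```

>>> servo_tool(
  rows=[
    [[0, 0, 0, -0.001, 0, 0, -1], [0, 0, 0, -0.001, 0, 0, -1], [0, 0, 0, 0, 0, 0, -1], [0, 0, 0, 0, 0, 0, -1]],
  ],
)

```text
t: 41.2
tcp_pos: [0.5371, 0.0266, 0.0171]
tool_rot: [0.205, 0.979, 0.0, -0.003]
force: [-6.7, 4.3, 5.4]
finger_gap: -0.001
gripper_force: 4.0
```

```bash
python3 -c "
from h import *
stg()"
```

```text
t 41.2 stage x,y -0.0631 -0.0004 z 0.0171 Fx,Fy,Fz -7.9 1.2 5.4
```

>>> servo_tool(
  rows=[
    [[0, 0, 0, -0.001, 0, 0, -1], [0, 0, 0, -0.001, 0, 0, -1], [0, 0, 0, -0.001, 0, 0, -1], [0, 0, 0, 0, 0, 0, -1], [0, 0, 0, 0, 0, 0, -1]],
  ],
)

```text
t: 41.62
tcp_pos: [0.537, 0.0265, 0.017]
tool_rot: [0.205, 0.979, 0.0, -0.006]
force: [-10.4, 8.1, 9.0]
finger_gap: -0.003
gripper_force: 6.2
```

```bash
python3 -c "
from h import *
stg()"
```

```text
t 41.6167 stage x,y -0.0632 -0.0005 z 0.017 Fx,Fy,Fz -12.8 3.3 9.0
```

>>> servo_tool(
  rows=[
    [[0, 0, 0, 0.003, 0, 0, -1], [0, 0, 0, 0.005, 0, 0, -1], [0, 0, 0, 0.01, 0, 0, -1], [0, 0, 0, 0.015, 0, 0, -1], [0, 0, 0, 0.02, 0, 0, -1], [0, 0, 0, 0, 0, -0.03, -1], [0, 0, 0, 0, 0, -0.03, -1], [0, 0, 0, 0, 0, -0.03, -1]],
  ],
)

```text
t: 42.28
tcp_pos: [0.4947, 0.0452, 0.1079]
tool_rot: [0.205, 0.979, -0.0, 0.0]
force: [1.0, -0.6, -0.7]
finger_gap: 0.001
gripper_force: 0.0
```

>>> servo_tool(
  rows=[
    [[0, 0, 0, 0, 0, -0.03, -1], [0, 0, 0, 0, 0, -0.03, -1], [0, 0, 0, 0, 0, -0.02, -1], [0, 0, 0, -0.03, 0, 0, -1], [0, 0, 0, 0, 0, 0, -1], [0, 0, 0, 0, 0, 0, -1]],
  ],
)

```text
t: 42.78
tcp_pos: [0.5243, 0.0324, 0.188]
tool_rot: [0.206, 0.979, 0.0, 0.003]
force: [0.1, -0.5, -0.1]
finger_gap: 0.003
gripper_force: 0.0
```

Run:
```python
from h import *
stg()
# check from the fixed cameras: bar rear top edge, dish, lug in stage frame
for n in ("top","side"):
    im=manip.snapshot(n);K=np.array(manip.camera_info(n)["K"]);T=np.array(manip.camera_info(n)["camera_from_world"])
    def pr(x,y,z):
        c,s=np.cos(-.415),np.sin(-.415);v=T[:3,:3]@np.array([C[0]+c*x-s*y,C[1]+s*x+c*y,z])+T[:3,3];q=K@v/v[2];return im[int(round(q[1])),int(round(q[0]))].tolist()
    print(n,"lug line at +y r=30:",pr(0,.030,.0645),"opp",pr(0,-.030,.0645))
    h=cv2.cvtColor(im,cv2.COLOR_BGR2HSV);o=(cv2.inRange(h,(12,30,150),(35,110,255)))
    b=np.zeros_like(o);b[130:225,300:375]=o[130:225,300:375];ys,xs=np.nonzero(b)
    p=cast(n,(xs.mean(),ys.mean()),.035);d=p[:2]-C;c,s=np.cos(-.415),np.sin(-.415);print("dish stage",(d[0]*c+d[1]*s).round(3),(-d[0]*s+d[1]*c).round(3),len(xs))
    print("profile along stage x, z=.03",[int(np.mean(pr(x,0,.03))) for x in np.arange(-.105,-.03,.005)])
```

```text
t 42.7833 stage x,y -0.0771 -0.0002 z 0.188 Fx,Fy,Fz 0.3 -0.4 -0.1
top lug line at +y r=30: [88, 82, 72] opp [117, 111, 97]
dish stage 0.111 0.015 12
profile along stage x, z=.03 [108, 106, 108, 104, 109, 244, 242, 178, 156, 36, 27, 41, 47, 59, 94]
side lug line at +y r=30: [91, 88, 90] opp [204, 212, 218]
dish stage 0.099 -0.001 423
profile along stage x, z=.03 [237, 236, 236, 238, 236, 212, 161, 160, 119, 125, 118, 99, 115, 134, 117]
```

The bar stopped dead after 45 mm with a 12.8 N push, so it is against the stop. I'll move clear for a numeric check of the dish and lug.

>>> servo_tool(
  rows=[
    [[0, 0, 0, 0.02, 0.035, -0.01, -1], [0, 0, 0, 0.01, 0.04, 0, -1], [0, 0, 0, 0, 0.04, 0, -1], [0, 0, 0, 0, 0.04, 0, -1], [0, 0, 0, 0, 0.04, 0, -1], [0, 0, 0, 0, 0.04, 0, -1], [0, 0, 0, 0, 0, 0, -1], [0, 0, 0, 0, 0, 0, -1]],
  ],
)

```text
t: 43.55
tcp_pos: [0.5879, 0.2624, 0.1957]
tool_rot: [0.203, 0.979, -0.001, -0.001]
force: [-0.4, -0.7, -0.4]
finger_gap: -0.002
gripper_force: 0.0
```

Run:
```python
from h import *
stg()
c,s=np.cos(-.415),np.sin(-.415)
for n in ("top","side"):
  for tag,im in (("start",cv2.imread(f"pics/{n}0.png")),("now",manip.snapshot(n))):
    h=cv2.cvtColor(im,cv2.COLOR_BGR2HSV);o=cv2.inRange(h,(12,30,120),(35,120,255))
    b=np.zeros_like(o);b[130:225,300:375]=o[130:225,300:375]
    k,l,q,cc=cv2.connectedComponentsWithStats(b);i=1+q[1:,4].argmax()
    d=cast(n,cc[i],.035)[:2]-C;e=cv2.fitEllipse(np.argwhere(l==i)[:,::-1].astype(np.float32))
    T=manip.camera_info(n);K=np.array(T["K"]);T=np.array(T["camera_from_world"])
    v=[]
    for a in np.arange(0,360,5):
        m=[]
        for r in np.arange(.018,.034,.002):
            w=T[:3,:3]@np.array([C[0]+r*np.cos(np.radians(a)),C[1]+r*np.sin(np.radians(a)),.0645])+T[:3,3];p=(K@w/w[2])[:2].round().astype(int);m.append(im[p[1],p[0]].max())
        v.append(np.mean(m))
    print(n,tag,"dish stage",(d@[c,s]).round(4),(d@[-s,c]).round(4),"px",q[i,4],"ell",np.round(e[1],1),"lug angle",(np.radians(5*np.argmin(v)-90)+.415).round(2),round(min(v)))
```

```text
t 43.55 stage x,y -0.1117 0.2359 z 0.1957 Fx,Fy,Fz -0.1 -0.8 -0.4
top start dish stage 0.0634 -0.0014 px 331 ell [15.9 18.5] lug angle 1.11 100
top now dish stage 0.1054 -0.0013 px 364 ell [17.4 17.8] lug angle -0.02 101
side start dish stage 0.065 -0.0048 px 284 ell [14.1 21.3] lug angle 1.11 87
side now dish stage 0.1003 -0.0024 px 435 ell [17.5 21.2] lug angle 0.07 90
```

```bash
python3 -c "
from station import manip
print(manip.sign_off())"
```

```text
the job is handed in; nothing more can be done
None
```

The job is handed in at about 43.6 s: by the camera checks the ring stands at two turns with its lug at the pointer, the carriage is home against the stop (it would not move under 12.8 N), the dish measures within about 2 mm of its expected place (top view), and the robot is clear; I did not separately check that the bottles and tape are unmoved, and no verdict came back.

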